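Lamp aside, blank into the bench hook, lamp back

ROBOT

A 6-joint arm with a two-finger parallel gripper is mounted at the origin on the work surface. World frame = base frame: x ahead of the robot, y to its left, z up, the work surface at z = 0. Lengths are in m, angles in rad, forces in N, time in s.
With the tool pointing down it reaches from about 0.3 to 0.775 m from the base axis. Payload 14.6 kg.
Tool frame: the origin (TCP) lies at the very end of the fingers, on their centre line; the grasp point (between the pads) lies 19 mm behind it; x points along the fingers, y is the direction in which the jaws open and shut, and the axes are right-handed (so a half turn about x gives the same grasp; the last joint's range is limited). The gripper opens to 94 mm and grips with 3 to 60 N. Pads are 16 mm wide; open, the fingers measure 119 mm over their backs; the gripper's body (75 mm by 177 mm) begins 78 mm behind the grasp point.
Start: joints at [-1.221, 0.3, 1.521, -0, 1.321, -0.067], TCP at [0.223, -0.503, 0.205] pointing down, gripper open.
Joint ranges: [-3.03, 3.03], [-0.79, 2.21], [0.23, 2.52], [-1.04, 4.18], [0, 3.07], [-2.55, 2.55]. Speed limits (rad/s): [2.22, 2.22, 2.57, 3.14, 3.14, 3.14].

INTERFACE

Orientations are given as [roll, pitch, yaw] about the fixed x, y, z axes, in that order (R = Rz(yaw) Ry(pitch) Rx(roll)).
In Python, from station import ctrl, viewer, hand_in gives the robot as it stands. The module is installed in compiled form; this text tells all that it offers.
- The arm moves only by the tool play_rows, never from a script. Its argument "deltas" is a list that holds one entry, the list of rows, each a list of 7 numbers: the shift along the tool's x, y, z in mm, then the turn, a rotation vector about the tool's x, y, z in rad, then the finger opening in mm, from 0 to 94. In form: [[[dx, dy, dz, ax, ay, az, gripper], ...]]. A call has 1 to 10 rows; each row shifts and turns the commanded pose from where the row before left it, along the tool's axes as they then stand; what a row does not reach is not made up. A row lasts 1/10 s, in which the tool goes at most 50 mm and 8.59 degrees, less where a joint would pass 70% of its speed; a pose out of reach is approached as far as the arm can. A call with a gripper value outside its range is refused whole. The fingers move at their own pace and stop on an object; "grip_force" is the grip in N (left out, the last holds). Time passes only in rows, so rows that do not move let the fingers close. It gives the time, the measured TCP pose, the force and the opening at its end, in the units of the state.
- ctrl.get_obs(): the state, without advancing time (a new reading comes with each control period).
- viewer.camera(name): name is "side" or "top"; returns a dict with "img" (400x640x3 uint8, red, green, blue), "fx", "fy", "cx", "cy" (pixels), "rvec" (rotation vector, rad) and "tvec" (3), from world to camera coordinates, as OpenCV has them. Camera axes: x right, y down, z forward; pixel columns grow to the right and rows downward; lengths in m; the calibration is good to about 2 mm. A picture is of the moment at which its call begins. There is no depth.
- hand_in(): hands the job in, once; it reports no verdict.
The state is a dict: "time_s": time; "qpos": joint angles; "joint_vel": joint speeds; "tau": joint torques, N m; "ee_pos": TCP position; "eef_rot": TCP orientation; "force": force on the tool from outside, world axes, zero at the start; "moment": the same for the moment, N m; "grip_width": finger opening in m.
Only numpy, scipy, OpenCV 4.12 (cv2) and the standard library are available. Lean on these libraries where they do the work, as an engineer would, in place of code of your own. Each camera call takes 0.05 s, during which the arm holds its last target.

TASK

Swing the lamp arm to the left until its shade no longer hangs over any part of the bench hook, then push the limewood blank square and flush against both fences of the hook's corner, under the hand rest. Then swing the lamp back so that its shade hangs over the middle of the blank, leaving the blank flush and the other things on the bench where they are.

Things in the scene. Friction and masses are not known exactly. Their poses are not given: they have to be found in the camera images.
- bench_hook: Fixed bench hook: plywood board 300 (x) x 260 (y) x 18 mm with two dark fences 28 mm high above the board: back fence along its far (+x) edge, inner face at x = +130 mm; left fence along its +y edge from x = -60 to 130 mm, inner face at y = +110 mm. Origin under the centre of the board, at table height; x points away from the robot at yaw 0.
- rest_bar (a point): Middle of the underside of the hand rest, a dark level bar fixed to the bench hook (axes as bench_hook), 168 mm above the table: 30 (x) x 200 (y) x 20 mm, held by one 30 x 20 mm post on the left fence, free at its -y end. Its middle is at x -10, y +30 mm of bench_hook, so it overhangs the near end of the blank once home.
- corner (a point): Inner corner where the two fences meet, at board-top height; axes as bench_hook.
- home (a point): Where the centre of the blank's underside belongs when it is flush in the corner; 65 mm in x and 47.5 mm in y from the corner.
- blank: Loose pale limewood block 130 (its x) x 95 (its y) x 42 mm, about 0.28 kg, with a low rosette (up to 9 mm) roughed out on top, lying on the board a few cm out of the corner and turned a little. Origin at the centre of its underside.
- blank_corner (a point): The blank's bottom corner at its own (+65, +47.5, 0) mm: the one that belongs in the fence corner.
- lamp: Fixed lamp foot (70 x 90 x 30 mm) and white post 22 mm thick, beyond the bench hook's left side. Origin under the post.
- lamp_hinge (a point): Top of the post, on the vertical hinge axis of the lamp arm, 300 mm above the table.
- lamp_arm (a joint): Swing of the level lamp arm about the post, rad, stops at -0.4 and 1.35. Near 0 the shade hangs over the blank's home; larger values swing it clockwise seen from above, to the left of the bench hook and towards the robot. Stiff: it stays where it is left.
- lamp_grip (a point): Middle of the black sleeve, 22 mm thick and 60 mm long, on the white 16 mm lamp arm, 190 mm from the hinge axis, 300 mm above the table. The point's x points from here towards the hinge.
- lamp_shade (a point): Centre of the lit mouth of the white cone shade at the end of the arm, 300 mm from the hinge axis; the mouth is 124 mm across and 230 mm above the table, the shade's top at 322 mm.
- bottle: Bystander: upright clear water bottle with blue cap, 64 mm across, 200 tall.
- wax_jar: Bystander: amber jar with steel lid, 72 mm across, 75 tall.
- mug: Bystander: blue mug, 80 mm across, 95 tall.
- stone: Bystander: green honing block 55 x 25 x 20 mm, lying on the board of the bench hook.
- gouge: Bystander: carving gouge lying flat, wooden handle 130 mm, blade 110 mm; origin at the ferrule, blade to its +x.
- mallet: Bystander: wooden mallet lying flat, head 70 x 110 x 70 mm, handle 170 mm to its -x.
- offcut: Bystander: limewood offcut 90 x 60 x 30 mm.
Things that resemble listed ones, but are neither listed nor needed, are in the scene too. Leave any red look-alike of the blank alone.

How it is judged:
On the way, in this order (a step that is already met when the one before it is completed fails the run):
1. the lamp shade is swung clear: its centre at least 180 mm sideways from the blank's home (horizontal distance between lamp_shade and home above 0.18 m), for 0.2 s.
2. the blank lies flush in the fence corner (x of blank_corner in the frame of corner above -0.003 m and y of blank_corner in the frame of corner above -0.003 m and angle between the x axis of blank and the x axis of bench_hook, either way round below 0.025 rad and z of blank_corner in the frame of corner below 0.004 m and angle between blank's own z axis and vertical below 0.03 rad), for 0.2 s.
At the end, for the whole second after the job is handed in: The blank lies flat on the board, its corner within 3 mm of both fences and square to them within 0.025 rad, and the middle of the lamp shade hangs within 40 mm (measured level) of the blank's centre; blank and lamp are at rest (all of step 2 and horizontal distance between lamp_shade and blank below 0.04 m and linear speed of blank below 0.01 m/s and velocity of joint lamp_arm between -0.03 and 0.03 rad/s); the robot touches nothing.
It fails at once if a bystander (bottle, jar, mug, honing block, gouge, mallet, offcut) is moved more than 30 mm (distance of any of bottle, wax_jar, mug, stone, gouge, mallet, offcut from where it was at the start of the episode above 0.03 m).
It fails at once if the bottle, jar or mug is tipped over (angle between any of bottle, wax_jar, mug's own z axis and vertical above 0.4 rad).
It also fails if it takes over 72 s, if anything falls off the work surface, if the arm or the gripper's body presses on something with over 40 N, if the wrist force passes 120 N, or if a joint passes its speed limit or range.

## Working session

There is one attempt and no reset: what is moved stays moved. The work goes in short steps, Python scripts to look and compute and a tool call to move; the robot and the scene stay as the last step left them, time stands still between calls to the robot, and variables do not carry over. Pictures are saved under pics/ and viewed, and the job is handed in when it is done.

Besides the shell and the picture viewer there is one more tool, called as name(argument=value, ...), one argument or row to a line, values as JSON. play_rows: Moves the arm, as the interface text tells. Its arguments: {"type":"object","properties":{"deltas":{"type":"array","items":{"type":"array","items":{"type":"array","items":{"type":"number"}}}},"grip_force":{"type":"number"}},"required":["deltas"]}

```bash
mkdir -p pics; ls; python3 - <<'E'
from station import ctrl, viewer
import cv2,numpy as np
o=ctrl.get_obs(); print({k:np.round(v,3).tolist() for k,v in o.items()})
for n in("top","side"):
    c=viewer.camera(n); cv2.imwrite(f"pics/{n}0.png",c["img"][:,:,::-1])
    print(n,{k:np.round(np.asarray(v),4).tolist() for k,v in c.items() if k!="img"})
E
```

```text
pics
{'time_s': 0.0, 'qpos': [-1.221, 0.3, 1.522, 0.0, 1.321, -0.067], 'joint_vel': [0.0, 0.001, -0.002, 0.0, 0.0, 0.001], 'tau': [0.001, -53.18, -35.274, 0.071, 0.024, -0.0], 'ee_pos': [0.223, -0.503, 0.205], 'eef_rot': [-1.649, 1.57, 1.91], 'force': [0.866, 0.836, -0.01], 'moment': [0.005, -0.026, 0.067], 'grip_width': 0.094}
top {'fx': 439.2812, 'fy': 439.2812, 'cx': 318.9731, 'cy': 198.8187, 'rvec': [2.1296, -2.1361, 0.1953], 'tvec': [-0.0902, 0.5505, 1.4634]}
side {'fx': 464.66, 'fy': 464.66, 'cx': 323.5074, 'cy': 201.647, 'rvec': [0.6287, -2.5077, 1.308], 'tvec': [0.4188, 0.3281, 1.1319]}
```

View pics/top0.png

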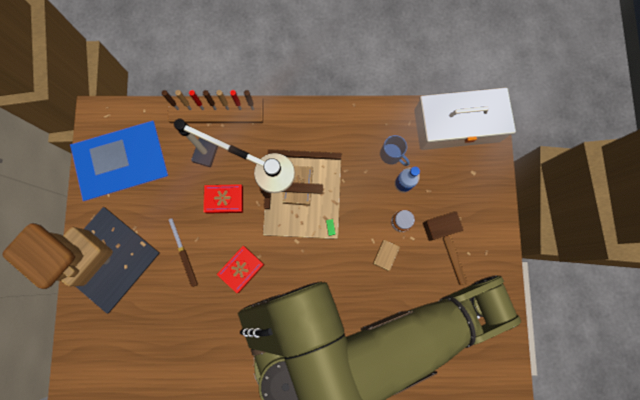

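View pics/side0.png

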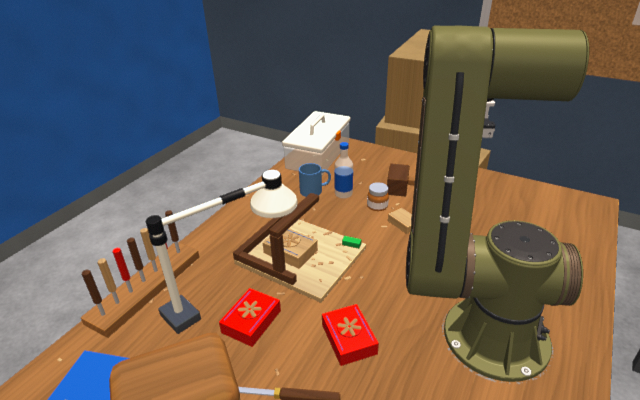

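The top view shows the shade at (274,172), the lamp hinge at about (180,126), the sleeve at about (235,150), and the hook board spanning (265-340, 153-238). The side view shows the blank under the rest bar at about (290,245). I'll zoom in next.

```bash
cat > h.py <<'E'
import cv2,numpy as np
from station import ctrl,viewer
def cam(n):
    c=viewer.camera(n); R=cv2.Rodrigues(np.array(c["rvec"],float))[0]; t=np.array(c["tvec"],float).ravel()
    return dict(img=c["img"],K=np.array([[c["fx"],0,c["cx"]],[0,c["fy"],c["cy"]],[0,0,1]]),R=R,t=t)
def ray(c,p):
    d=c["R"].T@np.linalg.inv(c["K"])@np.array([p[0],p[1],1.]); return -c["R"].T@c["t"],d
def onz(c,p,z):
    o,d=ray(c,p); return o+d*(z-o[2])/d[2]
def proj(c,X):
    q=c["K"]@(c["R"]@np.asarray(X,float)+c["t"]); return q[:2]/q[2]
def tri(c1,p1,c2,p2):
    o1,d1=ray(c1,p1);o2,d2=ray(c2,p2);d1/=np.linalg.norm(d1);d2/=np.linalg.norm(d2)
    s=np.linalg.lstsq(np.c_[d1,-d2],o2-o1,rcond=None)[0]; a=o1+s[0]*d1;b=o2+s[1]*d2
    return (a+b)/2,np.linalg.norm(a-b)
def crop(c,x0,y0,w,h,k,fn):
    cv2.imwrite(fn,cv2.resize(c["img"][y0:y0+h,x0:x0+w,::-1],None,fx=k,fy=k,interpolation=cv2.INTER_CUBIC))
E
python3 - <<'E'
from h import *
t=cam("top");s=cam("side")
crop(t,160,100,200,150,4,"pics/t1.png");crop(s,140,160,240,160,3.3,"pics/s1.png")
print("camC",-t["R"].T@t["t"],-s["R"].T@s["t"])
E
```

```text
camC [ 0.28622852 -0.08068118  1.53762245] [-0.0022571   0.84678212  0.92038593]
```

View pics/t1.png

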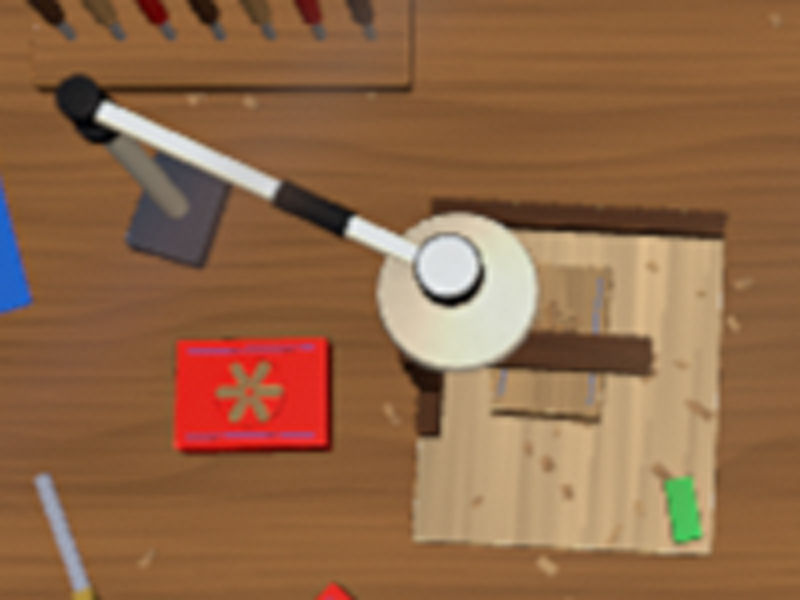

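View pics/s1.png

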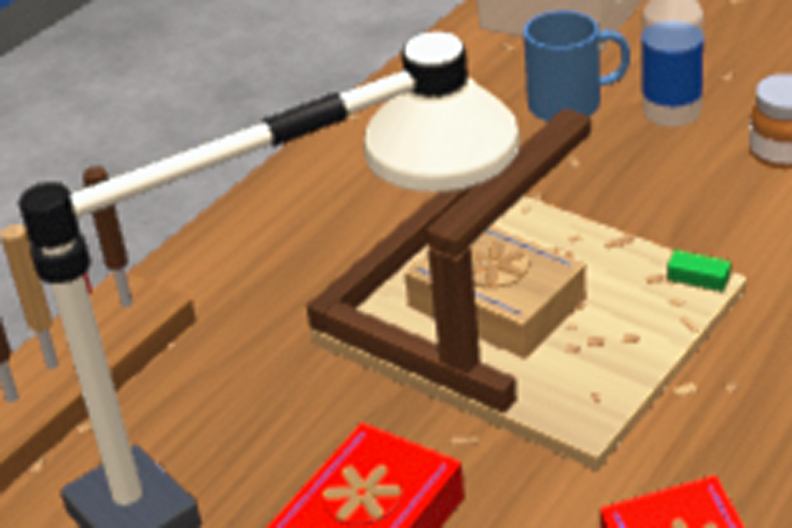

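```bash
python3 - <<'E'
from h import *
np.set_printoptions(precision=4,suppress=True)
t=cam("top");s=cam("side")
T=lambda x,y:((x+.5)/4+160-.5,(y+.5)/4+100-.5)
S=lambda x,y:((x+.5)/3.3+140-.5,(y+.5)/3.3+160-.5)
for n,x,y,z in[("bNL",414,541,.018),("bNR",711,552,.018),("fFR",727,215,.046),("fFL",432,200,.046),("bFR in",722,238,.018),("hinge",79,95,.322),("sleeve",314,208,.3),("slA",278,192,.3),("slB",350,222,.3),("shadecap",448,263,.34),("blNL",493,412,.06),("blNR",600,420,.06),("blFR",609,266,.06),("barR n",650,374,.188),("barR f",652,340,.188),("stone",684,509,.038)]:
    print(n,onz(t,T(x,y),z))
print("side")
for n,x,y,z in[("bN",597,466,.018),("bR",745,283,.018),("bl nearleft?",523,325,.06),("blNR",584,265,.06),("blFL",407,280,.06),("foot",122,500,.03)]: print(n,onz(s,S(x,y),z))
print("hinge",tri(t,T(79,95),s,S(48,195)))
print("sleeve",tri(t,T(314,207),s,S(308,117)))
print("cap",tri(t,T(448,263),s,S(434,48)))
E
```

```text
bNL [0.4294 0.1016 0.018 ]
bNR [ 0.4191 -0.1552  0.018 ]
fFR [ 0.7127 -0.1712  0.046 ]
fFL [0.7268 0.088  0.046 ]
bFR in [ 0.6995 -0.1681  0.018 ]
hinge [0.7243 0.3132 0.322 ]
sleeve [0.6459 0.1451 0.3   ]
slA [0.658  0.1716 0.3   ]
slB [0.6353 0.1186 0.3   ]
shadecap [0.5942 0.0428 0.34  ]
blNL [0.5353 0.0314 0.06  ]
blNR [ 0.5282 -0.0598  0.06  ]
blFR [ 0.6632 -0.0676  0.06  ]
barR n [ 0.5436 -0.1007  0.188 ]
barR f [ 0.5707 -0.1024  0.188 ]
stone [ 0.4543 -0.1315  0.038 ]
side
bN [0.4247 0.1116 0.018 ]
bR [ 0.4138 -0.1465  0.018 ]
bl nearleft? [0.5369 0.0355 0.06  ]
blNR [ 0.5302 -0.0572  0.06  ]
blFL [0.6573 0.0322 0.06  ]
foot [0.7245 0.3217 0.03  ]
hinge (array([0.7247, 0.3137, 0.317 ]), np.float64(0.0032967112508470848))
sleeve (array([0.6437, 0.1434, 0.3027]), np.float64(0.0046845489450366975))
cap (array([0.5978, 0.0441, 0.3201]), np.float64(0.003246830714316594))
```

```bash
cat >> h.py <<'E'
from scipy.spatial.transform import Rotation as Ro
np.set_printoptions(precision=4,suppress=True)
def pose():
    o=ctrl.get_obs(); return np.array(o["ee_pos"]),Ro.from_euler("xyz",o["eef_rot"]).as_matrix()
def target(yang,pitch=0.,head=0.):
    # tool y horizontal at world angle yang; tool x is down, tilted by pitch toward horizontal perpendicular dir (z x y sense given by head sign)
    y=np.array([np.cos(yang),np.sin(yang),0]); f=np.array([np.cos(head),np.sin(head),0])
    f=f-y*(f@y); f/=np.linalg.norm(f)
    x=np.array([0,0,-1])*np.cos(pitch)+f*np.sin(pitch)
    return np.c_[x,y,np.cross(x,y)]
def go(p,R=None):
    p0,R0=pose(); 
    if R is not None:
        rv=Ro.from_matrix(R0.T@R).as_rotvec(); print("rotvec",rv,"rows",np.linalg.norm(rv)/.14)
    else: R=R0
    d=R.T@(np.asarray(p)-p0)*1000
    print("trans in new tool axes mm",d,"rows@40",np.linalg.norm(d)/40, "| in old axes",R0.T@(np.asarray(p)-p0)*1000)
E
python3 - <<'E'
from h import *
p,R=pose();print(p,R)
print("y ang",np.degrees(np.arctan2(R[1,1],R[0,1])))
H=np.array([.7247,.316]);th=np.radians(-115.5)
s=H+.19*np.array([np.cos(th),np.sin(th)]);print(s)
for a in(-25.5,154.5):
    go([*s,.40],target(np.radians(a)))
E
```

```text
[ 0.2226 -0.5029  0.2053] [[-0.0001  0.4048 -0.9144]
 [ 0.0003 -0.9144 -0.4048]
 [-1.     -0.0003 -0.    ]]
y ang -66.11844571596438
[0.6429 0.1445]
rotvec [-0.7089 -0.0001  0.0003] rows 5.063754963004908
trans in new tool axes mm [-194.727   100.6259 -765.2259] rows@40 19.89998168925459 | in old axes [-194.5701 -421.8601 -646.3678]
rotvec [2.4327 0.0004 0.0002] rows 17.376193179192324
trans in new tool axes mm [-194.727  -100.6259  765.2259] rows@40 19.89998168925459 | in old axes [-194.5701 -421.8601 -646.3678]
```

play_rows(
  deltas=[
    [[-32.5,0,0,-0.118,0,0,94],[-32.5,0,0,-0.118,0,0,94],[-32.5,0,0,-0.118,0,0,94],[-32.5,0,0,-0.118,0,0,94],[-32.5,0,0,-0.118,0,0,94],[-32.5,0,0,-0.119,0,0,94],[0,5,-38,0,0,0,60],[0,5,-38,0,0,0,60],[0,5,-38,0,0,0,60],[0,5,-38,0,0,0,60]],
  ],
)

```text
time_s: 1.3
ee_pos: [0.3066, -0.373, 0.4004]
eef_rot: [1.398, 1.571, -0.618]
force: [0.4, -0.3, 0.5]
grip_width: 0.0657
```

play_rows(
  deltas=[
    [[0,5,-38,0,0,0,60],[0,5,-38,0,0,0,60],[0,5,-38,0,0,0,60],[0,5,-38,0,0,0,60],[0,5,-38,0,0,0,60],[0,5,-38,0,0,0,60],[0,5,-38,0,0,0,60],[0,5,-38,0,0,0,60],[0,5,-38,0,0,0,60],[0,5,-38,0,0,0,60]],
  ],
)

```text
time_s: 2.3
ee_pos: [0.5154, -0.0513, 0.4005]
eef_rot: [1.71, 1.571, -0.306]
force: [-0.1, -0.9, 0.7]
grip_width: 0.0598
```

play_rows(
  deltas=[
    [[0,5,-38,0,0,0,60],[0,5,-38,0,0,0,60],[0,5,-38,0,0,0,60],[0,5,-38,0,0,0,60],[0,5,-38,0,0,0,60],[0,0,0,0,0,0,60],[0,0,0,0,0,0,60]],
  ],
)

```text
time_s: 3.0
ee_pos: [0.6193, 0.1082, 0.3997]
eef_rot: [-0.909, 1.57, -2.924]
force: [-1.1, 0.2, -0.1]
grip_width: 0.0601
```

```bash
python3 - <<'E'
from h import *
H=np.array([.7247,.316]);th=np.radians(-115.5)
s=H+.19*np.array([np.cos(th),np.sin(th)])
print(pose());go([*s,.285],target(np.radians(-25.5))); print(ctrl.get_obs()["qpos"],ctrl.get_obs()["grip_width"])
t=cam("top");s=cam("side")
crop(t,160,80,240,170,3,"pics/t2.png");crop(s,120,60,300,220,2.5,"pics/s2.png")
E
```

```text
(array([0.6193, 0.1082, 0.3997]), array([[-0.0012,  0.9031, -0.4295],
       [-0.0003, -0.4295, -0.9031],
       [-1.    , -0.001 ,  0.0008]]))
rotvec [0.0011 0.0008 0.001 ] rows 0.011787155529176864
trans in new tool axes mm [114.6697   5.6953 -42.904 ] rows@40 3.0641411150258673 | in old axes [114.6316   5.8539 -42.9846]
[ 0.1148  0.4475  0.8832 -0.0001  1.8121  0.5588] 0.0600542479071927
```

View pics/s2.png

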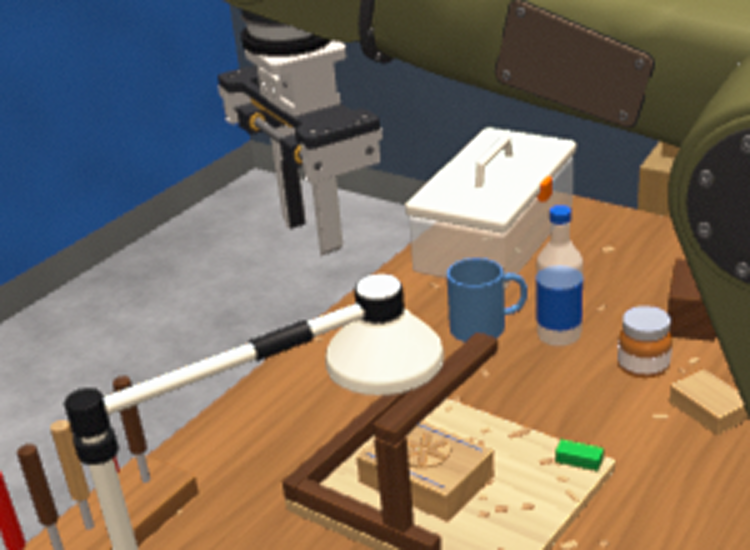

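play_rows(
  deltas=[
    [[0,3,-21.5,0,0,0,60],[0,3,-21.5,0,0,0,60],[0,0,0,0,0,0,60],[28,0,0,0,0,0,60],[28,0,0,0,0,0,60],[29,0,0,0,0,0,60],[30,0,0,0,0,0,60],[0,0,0,0,0,0,60]],
  ],
)

```text
time_s: 3.9
ee_pos: [0.6417, 0.1426, 0.2822]
eef_rot: [-0.939, 1.565, -2.956]
force: [-1.0, -1.0, -0.2]
grip_width: 0.0599
```

```bash
python3 - <<'E'
from h import *
print(pose())
t=cam("top");s=cam("side")
crop(t,160,80,240,170,3,"pics/t3.png");crop(s,120,60,300,220,2.5,"pics/s3.png")
E
```

```text
(array([0.6417, 0.1426, 0.2822]), array([[-0.0056,  0.9021, -0.4315],
       [-0.0011, -0.4315, -0.9021],
       [-1.    , -0.0046,  0.0034]]))
```

View pics/s3.png

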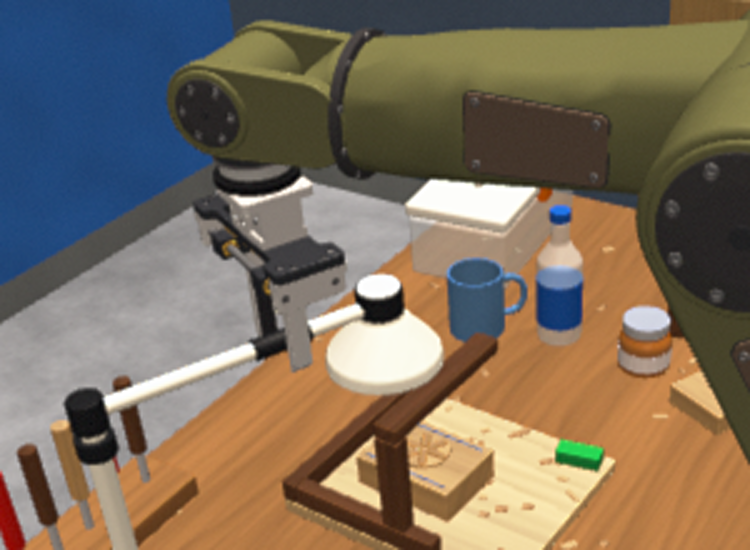

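View pics/t3.png

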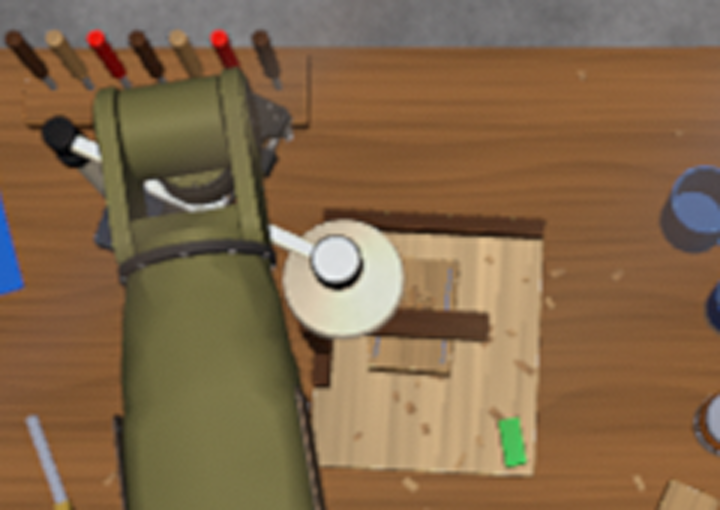

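The fork straddles the sleeve: in the side view the near finger is in front of it and the far finger is behind. Swinging clockwise now.

play_rows(
  deltas=[
    [[0,0,0,0,0,0,45],[0,-13.3,-0.5,0.07,0,0,45],[0,-13.3,-0.5,0.07,0,0,45],[0,-13.3,-0.5,0.07,0,0,45],[0,-13.3,-0.5,0.07,0,0,45],[0,-13.3,-0.5,0.07,0,0,45],[0,-13.3,-0.5,0.07,0,0,45],[0,-13.3,-0.5,0.07,0,0,45],[0,-13.3,-0.5,0.07,0,0,45]],
  ],
)

```text
time_s: 4.9
ee_pos: [0.5647, 0.2141, 0.2873]
eef_rot: [2.727, 1.568, 0.148]
force: [1.9, -0.1, -0.7]
grip_width: 0.045
```

```bash
python3 - <<'E'
from h import *
print(pose(),ctrl.get_obs()["force"],ctrl.get_obs()["qpos"])
t=cam("top");s=cam("side")
crop(t,160,80,240,170,3,"pics/t4.png");crop(s,120,60,300,220,2.5,"pics/s4.png")
E
```

```text
(array([0.5647, 0.2141, 0.2873]), array([[ 0.0028,  0.5334, -0.8459],
       [ 0.0004, -0.8459, -0.5334],
       [-1.    ,  0.0011, -0.0026]])) [ 1.928  -0.0952 -0.7284] [ 0.3019  0.3777  1.2303 -0.0004  1.5307  1.3102]
```

View pics/s4.png

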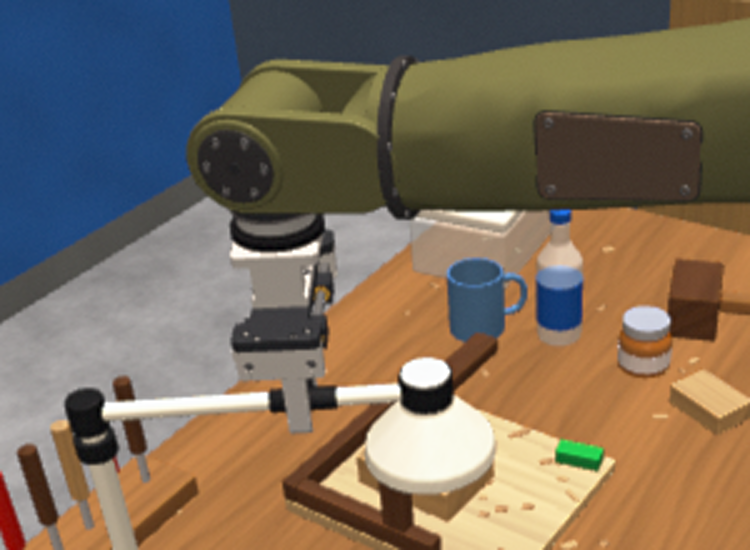

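play_rows(
  deltas=[
    [[0,-13.3,-0.5,0.07,0,0,45],[0,-13.3,-0.5,0.07,0,0,45],[0,-13.3,-0.5,0.07,0,0,45],[0,-13.3,-0.5,0.07,0,0,45],[0,-13.3,-0.5,0.07,0,0,45],[0,-13.3,-0.5,0.07,0,0,45],[0,-13.3,-0.5,0.07,0,0,45],[0,0,0,0,0,0,45]],
  ],
)

```text
time_s: 5.8
ee_pos: [0.5361, 0.3023, 0.2863]
eef_rot: [-2.679, 1.569, 0.54]
force: [-0.4, -0.5, -0.2]
grip_width: 0.045
```

play_rows(
  deltas=[
    [[0,3,0,0,0,0,55],[0,3,0,0,0,0,60],[-30,0,0,0,0,0,60],[-40,0,0,0,0,0,60],[-40,0,0,0,0,0,60],[0,0,0,0,0,0,60]],
  ],
)

```text
time_s: 6.4
ee_pos: [0.5368, 0.2949, 0.4017]
eef_rot: [-2.78, 1.562, 0.439]
force: [-0.3, 0.6, -0.3]
grip_width: 0.0602
```

```bash
python3 - <<'E'
from h import *
print(pose(),ctrl.get_obs()["force"],ctrl.get_obs()["qpos"])
t=cam("top");s=cam("side")
crop(t,160,80,240,170,3,"pics/t5.png");crop(s,180,160,220,160,3.5,"pics/s5.png")
E
```

```text
(array([0.5368, 0.2949, 0.4017]), array([[ 0.0082,  0.0766, -0.997 ],
       [ 0.0039, -0.9971, -0.0765],
       [-1.    , -0.0032, -0.0085]])) [-0.2852  0.5803 -0.2642] [ 0.4425  0.3959  0.9505 -0.      1.7861  1.9367]
```

View pics/s5.png

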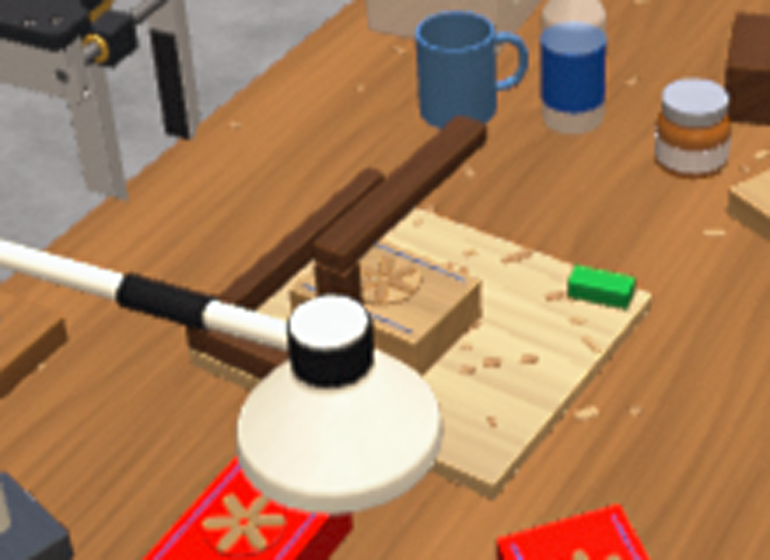

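View pics/t5.png

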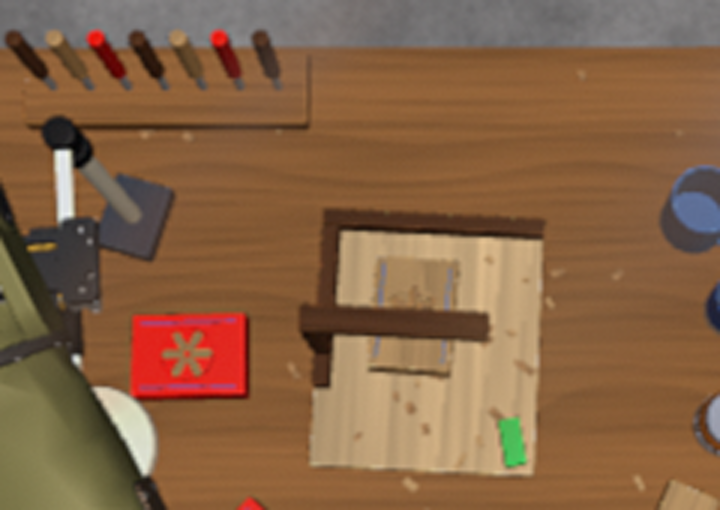

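The lamp is clear: the shade is at crop (125,430), well left of the hook, and the whole hook corner is visible from above. I'll measure the hook and blank now.

```bash
python3 - <<'E'
from h import *
t=cam("top")
crop(t,256,142,100,100,6,"pics/t6.png")
E
```

```text
(no output)
```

View pics/t6.png

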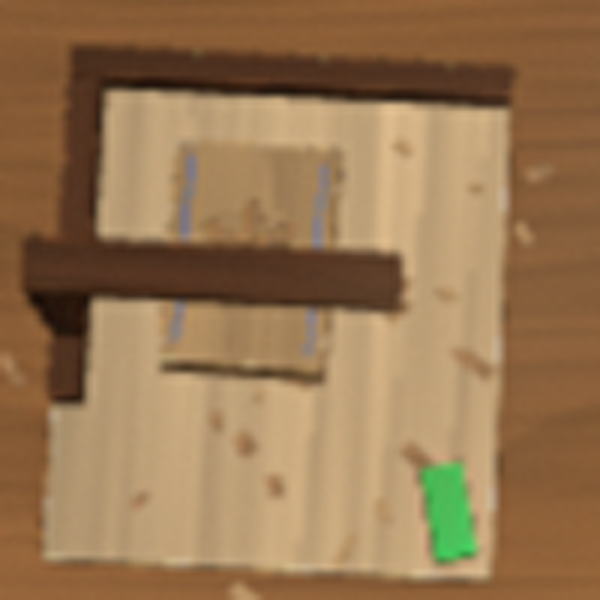

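```bash
python3 - <<'E'
from h import *
t=cam("top")
T=lambda x,y:((x+.5)/6+256-.5,(y+.5)/6+142-.5)
P={}
for n,x,y,z in[("cornerb",102,90,.018),("backR",508,104,.018),("cornerTop",102,82,.046),("backRt",511,94,.046),("bNL",45,560,.018),("bNR",491,578,.018),("blFL",182,143,.06),("blFR",342,150,.06),("blNL",163,360,.06),("blNR",323,372,.06),("bar NR",402,311,.188),("bar FR",402,254,.188)]:
    P[n]=onz(t,T(x,y),z)[:2];print(n,P[n])
yaw=np.mean([np.arctan2(*( (P[a]-P[b])*[-1,1]))for a,b in(("cornerb","backR"),("cornerTop","backRt"),("bNL","bNR"))]) if 0 else 0
for a,b in(("cornerb","backR"),("cornerTop","backRt"),("bNL","bNR"),("blFL","blFR"),("blNL","blNR")):
    d=P[a]-P[b];print(a,b,"yaw",np.arctan2(-d[0],d[1]),np.linalg.norm(d))
for a,b in(("blFL","blNL"),("blFR","blNR")):
    d=P[a]-P[b];print(a,b,"yaw",np.arctan2(d[1],d[0]),np.linalg.norm(d))
y=-.045;X=np.array([np.cos(y),np.sin(y)]);Y=np.array([-X[1],X[0]])
c=P["bNL"]+.15*X-.13*Y; print("c from near",c, (P["bNL"]+P["bNR"])/2+.15*X)
for n in P: 
    d=P[n]-np.array([.5707,-.0318]);print(n,d@X,d@Y)
E
```

```text
cornerb [0.7093 0.0731]
backR [ 0.7002 -0.1686]
cornerTop [0.7063 0.0703]
backRt [ 0.6986 -0.1688]
bNL [0.4293 0.1018]
bNR [ 0.4181 -0.1554]
blFL [0.6659 0.0223]
blFR [ 0.6616 -0.07  ]
blNL [0.5389 0.0318]
blNR [ 0.5318 -0.0591]
bar NR [ 0.5427 -0.1021]
bar FR [ 0.573  -0.1023]
cornerb backR yaw -0.03734217198832758 0.2418354397569837
cornerTop backRt yaw -0.03203063836162981 0.2392361792895359
bNL bNR yaw -0.04336260920226891 0.25739382290799556
blFL blFR yaw -0.04687973670236913 0.0923867929633812
blNL blNR yaw -0.07836296621536076 0.0912165892766834
blFL blNL yaw -0.07536969423115726 0.1273272924046977
blFR blNR yaw -0.08407025574186311 0.13023699723576096
c from near [ 0.5733 -0.0348] [ 0.5736 -0.0335]
cornerb 0.13370754132362944 0.11101149671868302
backR 0.13555945742817924 -0.13081685217613825
cornerTop 0.13087254542642252 0.10811932076411168
backRt 0.13397519897093763 -0.13109673852547213
bNL -0.14727952368860509 0.12708919435174448
bNR -0.14685806959990594 -0.13030428351365073
blFL 0.09267676050624758 0.058279818078741524
blFR 0.09250309776297046 -0.03410681166447543
blNL -0.034591818263679776 0.062146114626367696
blNR -0.03763450971304434 -0.02901971333573177
bar NR -0.024855951704784718 -0.0715234579490067
bar FR 0.005475795219915549 -0.07031143528003715
```

```bash
cat >> h.py <<'E'
HC=np.array([.573,-.033]);HY=-.042
def hk(x,y,z):
    return np.array([HC[0]+x*np.cos(HY)-y*np.sin(HY),HC[1]+x*np.sin(HY)+y*np.cos(HY),z])
def tohk(p):
    d=np.asarray(p)[:2]-HC;return np.array([d[0]*np.cos(HY)+d[1]*np.sin(HY),-d[0]*np.sin(HY)+d[1]*np.cos(HY)])
E
python3 - <<'E'
from h import *
from scipy.optimize import least_squares
D=np.array([(.3,1.522,.5502,.2053),(.4475,.8832,.6287,.3997),(.3777,1.2303,.6039,.2873),(.3959,.9505,.6124,.4017)])
f=lambda v:np.r_[v[0]+v[1]*np.sin(D[:,0])+v[2]*np.sin(D[:,0]+D[:,1]+v[3])-D[:,2], v[4]+v[1]*np.cos(D[:,0])+v[2]*np.cos(D[:,0]+D[:,1]+v[3])-D[:,3]]
r=least_squares(f,[0,.4,.4,0,.1]);print(r.x,r.cost)
R=target(np.radians(-92.4)); print(pose()[0]);go(hk(-.12,.013,.40),R)
print("then tilt",Ro.from_matrix(R.T@target(np.radians(-92.4),.698,HY)).as_rotvec())
E
```

```text
[ 0.0182  0.3884  0.4467  0.1123 -0.007 ] 7.98800858201627e-07
[0.5362 0.2951 0.3942]
rotvec [ 0.1179  0.0018 -0.0008] rows 0.842522938825076
trans in new tool axes mm [ -5.7584 313.2471  69.5333] rows@40 8.023084288783368 | in old axes [ -5.3636 302.8933 105.9183]
then tilt [-0.     0.698 -0.   ]
```

play_rows(
  deltas=[
    [[0,0,0,0.118,0,0,60],[0,39,2,0,0,0,60],[0,39,2,0,0,0,60],[0,39,2,0,0,0,60],[0,39,2,0,0,0,60],[0,39,2,0,0,0,60],[0,39,2,0,0,0,60],[0,39,1,0,0,0,60],[0,39,1,0,0,0,60],[0,0,0,0,0,0,60]],
  ],
)

```text
time_s: 7.6
ee_pos: [0.5084, -0.0191, 0.3943]
eef_rot: [0.232, 1.569, -2.955]
force: [0.4, 0.9, 1.2]
grip_width: 0.0597
```

play_rows(
  deltas=[
    [[0,0,0,0,0.14,0,60],[0,0,0,0,0.14,0,60],[0,0,0,0,0.14,0,60],[0,0,0,0,0.14,0,60],[0,0,0,0,0.14,0,60],[0,0,0,0,0,0,60],[0,0,0,0,0,0,60]],
  ],
)

```text
time_s: 8.3
ee_pos: [0.5087, -0.0152, 0.3954]
eef_rot: [-3.141, 0.874, -0.042]
force: [-0.5, 0.2, 0.8]
grip_width: 0.0601
```

```bash
python3 - <<'E'
from h import *
p,R=pose();print(p,R,tohk(p),ctrl.get_obs()["qpos"])
q=np.array(ctrl.get_obs()["qpos"]);s=q[1]+q[2]
L=[.0182+.3884*np.sin(q[1])+.4467*np.sin(s+.1123), .3884*np.cos(q[1])+.4467*np.cos(s+.1123)]
ang=s+q[4];print("ang",ang,"L3 r",(np.hypot(p[0],p[1])-L[0])/np.sin(ang))
go(hk(-.065,.013,.036),target(np.radians(-92.4),.698,HY))
s=cam("side");crop(s,120,60,300,240,2.5,"pics/s7.png")
E
```

```text
[ 0.5087 -0.0152  0.3954] [[ 0.641  -0.0417 -0.7664]
 [-0.0267 -0.9991  0.0321]
 [-0.767  -0.0002 -0.6416]] [-0.065   0.0151] [-0.1332 -0.2753  1.8138  0.0744  0.9099  1.455 ]
ang 2.4484145391300496 L3 r 0.23632752703239454
rotvec [0.     0.0014 0.0002] rows 0.010200646345177576
trans in new tool axes mm [275.3748   2.099  230.9778] rows@40 8.985627810870243 | in old axes [275.7005   2.1543 230.5884]
```

View pics/s7.png

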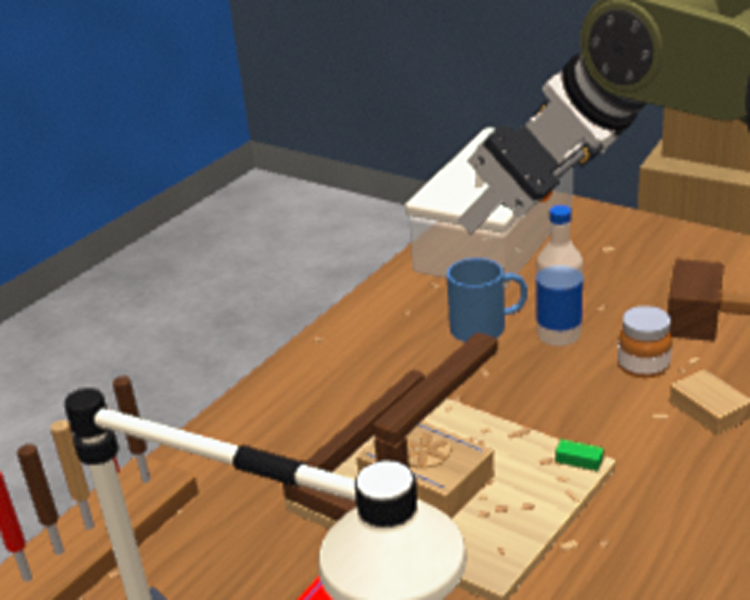

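play_rows(
  deltas=[
    [[30,0,25,0,0,0,60],[30,0,25,0,0,0,60],[30,0,25,0,0,0,60],[30,0,25,0,0,0,60],[30,0,25,0,0,0,60],[30,0,25,0,0,0,60],[30,0,25,0,0,0,60],[30,0,25,0,0,0,60],[15,0,12.5,0,0,0,60],[0,0,0,0,0,0,60]],
  ],
)

```text
time_s: 9.35
ee_pos: [0.513, -0.011, 0.0877]
eef_rot: [-3.122, 0.87, -0.016]
force: [-0.1, 0.3, -0.5]
grip_width: 0.0599
```

```bash
python3 - <<'E'
from h import *
p,R=pose();print(p,tohk(p),ctrl.get_obs()["qpos"],ctrl.get_obs()["force"])
go(hk(-.065,.013,.036),target(np.radians(-92.4),.698,HY))
go(hk(-.015,.013,.036))
s=cam("side");crop(s,180,60,240,240,2.5,"pics/s8.png")
E
```

```text
[ 0.513  -0.011   0.0877] [-0.0609  0.0195] [-0.1326  0.1226  2.2414  0.7529  0.1102  0.7509] [-0.1078  0.2734 -0.508 ]
rotvec [ 0.0005 -0.0023  0.0169] rows 0.1216648366216851
trans in new tool axes mm [36.9785  6.4688 36.3971] rows@40 1.307191607470751 | in old axes [36.7819  7.073  36.4838]
trans in new tool axes mm [68.9978  7.6407 -1.7499] rows@40 1.7360413408567734 | in old axes [68.9978  7.6407 -1.7499]
```

View pics/s8.png

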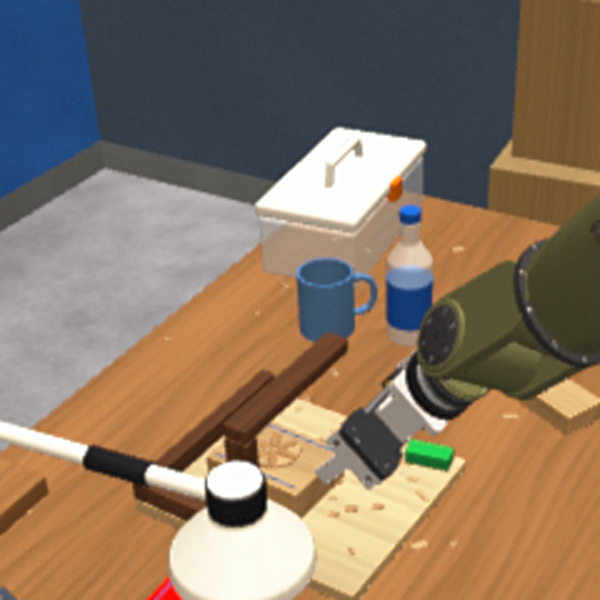

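```bash
python3 - <<'E'
from h import *
a,L1,L2,c,zz=.0182,.3884,.4467,.1123,-.007
h=zz+.236
for phi in(.35,.45,.55,.7):
  for x in(-.065,-.04,-.01):
   for z in (.036,.045):
    p=hk(x,.013,z);r=np.hypot(p[0],p[1])-.236*np.sin(phi)-a;Z=z+.236*np.cos(phi)-h
    D=np.hypot(r,Z);g=np.arctan2(r,Z)
    q1=g-np.arccos((L1**2+D*D-L2**2)/(2*L1*D));e=g+np.arccos((L2**2+D*D-L1**2)/(2*L2*D))
    q2=e-c-q1;print(phi,x,z,"q1 %.2f q2 %.2f q4 %.2f"%(q1,q2,np.pi-phi-q1-q2))
E
```

```text
0.35 -0.065 0.036 q1 0.32 q2 2.01 q4 0.47
0.35 -0.065 0.045 q1 0.30 q2 2.01 q4 0.49
0.35 -0.04 0.036 q1 0.36 q2 1.94 q4 0.49
0.35 -0.04 0.045 q1 0.34 q2 1.94 q4 0.51
0.35 -0.01 0.036 q1 0.42 q2 1.85 q4 0.52
0.35 -0.01 0.045 q1 0.40 q2 1.85 q4 0.54
0.45 -0.065 0.036 q1 0.30 q2 2.07 q4 0.33
0.45 -0.065 0.045 q1 0.27 q2 2.07 q4 0.35
0.45 -0.04 0.036 q1 0.34 q2 2.00 q4 0.35
0.45 -0.04 0.045 q1 0.32 q2 2.00 q4 0.37
0.45 -0.01 0.036 q1 0.40 q2 1.92 q4 0.37
0.45 -0.01 0.045 q1 0.38 q2 1.92 q4 0.39
0.55 -0.065 0.036 q1 0.28 q2 2.13 q4 0.18
0.55 -0.065 0.045 q1 0.26 q2 2.13 q4 0.20
0.55 -0.04 0.036 q1 0.33 q2 2.06 q4 0.20
0.55 -0.04 0.045 q1 0.31 q2 2.06 q4 0.22
0.55 -0.01 0.036 q1 0.39 q2 1.98 q4 0.23
0.55 -0.01 0.045 q1 0.37 q2 1.98 q4 0.25
0.7 -0.065 0.036 q1 0.29 q2 2.20 q4 -0.05
0.7 -0.065 0.045 q1 0.26 q2 2.21 q4 -0.03
0.7 -0.04 0.036 q1 0.34 q2 2.14 q4 -0.03
0.7 -0.04 0.045 q1 0.31 q2 2.14 q4 -0.01
0.7 -0.01 0.036 q1 0.39 q2 2.06 q4 -0.00
0.7 -0.01 0.045 q1 0.36 q2 2.06 q4 0.02
```

play_rows(
  deltas=[
    [[-10,0,-9,0,-0.05,0,60],[0,0,0,0,-0.05,0,60],[0,0,0,0,-0.05,0,60],[0,0,0,0,0,0.01,60],[0,0,0,0,0,0,60],[0,0,0,0,0,0,60]],
  ],
)

```text
time_s: 10.0
ee_pos: [0.5141, -0.0092, 0.0978]
eef_rot: [-3.125, 0.989, -0.017]
force: [0.9, -0.0, 0.5]
grip_width: 0.06
```

```bash
python3 - <<'E'
from h import *
p,R=pose();print(p,tohk(p),ctrl.get_obs()["qpos"],ctrl.get_obs()["force"])
R=target(np.radians(-92.4),.55,HY)
go(hk(-.065,.013,.034),R);print(R.T@[0,0,.01])
E
```

```text
[ 0.5141 -0.0092  0.0978] [-0.0598  0.0213] [-0.1186  0.1109  2.1577  0.1909  0.2984  1.3196] [ 0.8569 -0.0444  0.5335]
rotvec [ 0.0046 -0.0319  0.0136] rows 0.25029680311252483
trans in new tool axes mm [51.7216  8.3204 37.7549] rows@40 1.6143464189864276 | in old axes [50.3718  8.8376 39.4254]
[-0.0085  0.     -0.0052]
```

play_rows(
  deltas=[
    [[0,0,0,0.005,-0.032,0.014,60],[13,4,9.5,0,0,0,60],[13,4,9.5,0,0,0,60],[13,0,9.5,0,0,0,60],[12,0,9,0,0,0,60],[0,0,0,0,0,0,60],[0,0,0,0,0,0,60]],
  ],
)

```text
time_s: 10.7
ee_pos: [0.5083, -0.0168, 0.0346]
eef_rot: [-3.14, 1.021, -0.041]
force: [1.0, 0.9, 0.2]
grip_width: 0.06
```

```bash
python3 - <<'E'
from h import *
p,R=pose();print(p,tohk(p),ctrl.get_obs()["qpos"],ctrl.get_obs()["force"])
R=target(np.radians(-92.4),.55,HY)
go(hk(-.008,.013,.034),R)
s=cam("side");crop(s,220,160,200,150,4,"pics/s9.png")
E
```

```text
[ 0.5083 -0.0168  0.0346] [-0.0653  0.0135] [-0.1296  0.2517  2.1824  0.2825  0.1662  1.2177] [1.0111 0.8869 0.2033]
rotvec [-0.0006  0.0005  0.0003] rows 0.0059147488522260224
trans in new tool axes mm [ 30.4365   0.502  -48.5752] rows@40 1.4331299853875212 | in old axes [ 30.4121   0.4852 -48.5906]
```

View pics/s9.png

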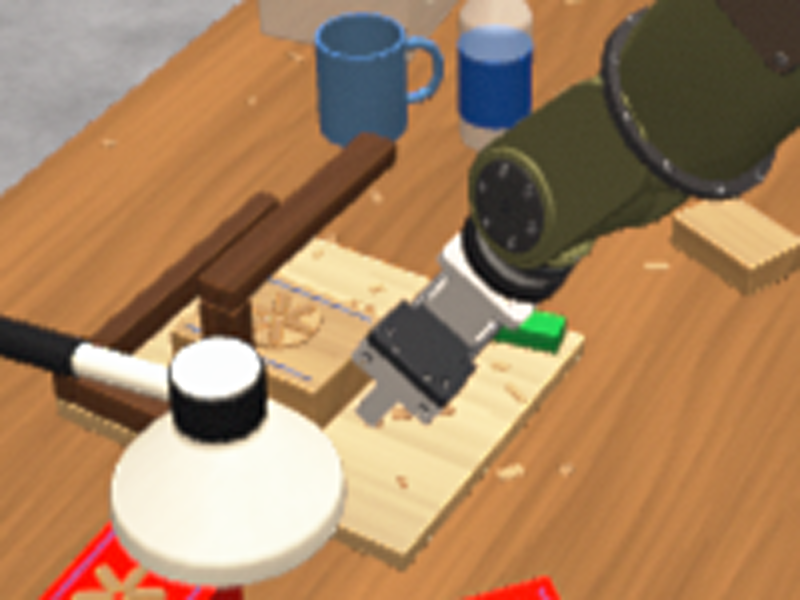

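play_rows(
  deltas=[
    [[4.2,0,-6.8,0,0,0,60],[4.2,0,-6.8,0,0,0,60],[4.2,0,-6.8,0,0,0,60],[4.2,0,-6.8,0,0,0,60],[4.2,0,-6.8,0,0,0,60],[4.2,0,-6.8,0,0,0,60],[0,0,0,0,0,0,60]],
  ],
)

```text
time_s: 11.45
ee_pos: [0.557, -0.0188, 0.0341]
eef_rot: [-3.141, 1.02, -0.041]
force: [0.7, -0.9, -0.1]
grip_width: 0.06
```

```bash
python3 - <<'E'
from h import *
p,R=pose();print(p,tohk(p),ctrl.get_obs()["qpos"],ctrl.get_obs()["force"])
t=cam("top");crop(t,256,142,100,100,6,"pics/t10.png")
s=cam("side");crop(s,220,160,200,150,4,"pics/s10.png")
E
```

```text
[ 0.557  -0.0188  0.0341] [-0.0166  0.0136] [-0.1192  0.3382  2.0581  0.2061  0.2004  1.3032] [ 0.7198 -0.8895 -0.1343]
```

View pics/s10.png

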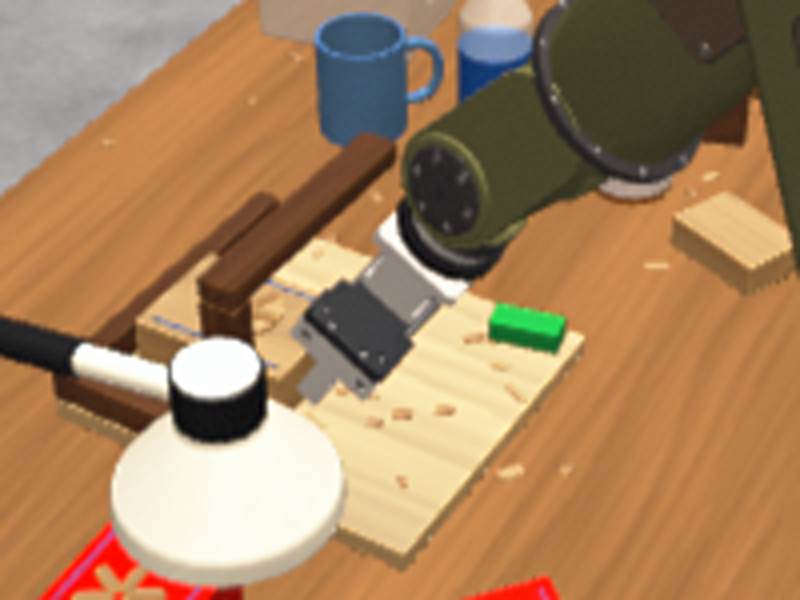

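View pics/t10.png

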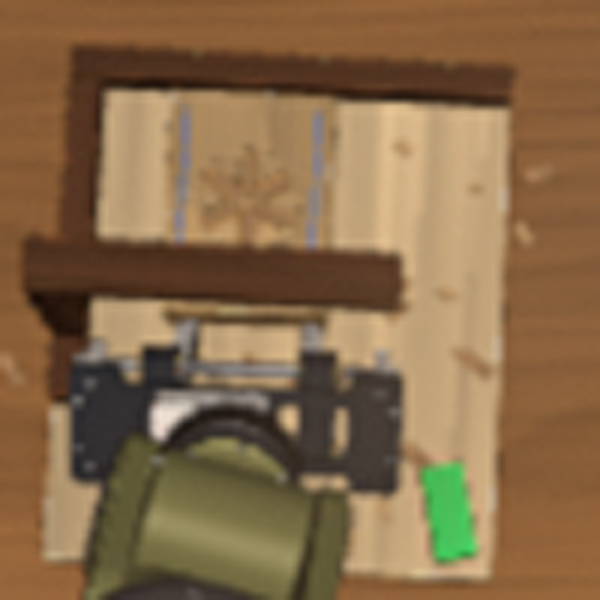

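play_rows(
  deltas=[
    [[1.3,0,-2.1,0,0,0,60],[1.3,0,-2.1,0,0,0,60],[1.3,0,-2.1,0,0,0,60],[0,0,0,0,0,0,60]],
  ],
)

```text
time_s: 11.95
ee_pos: [0.5637, -0.019, 0.034]
eef_rot: [-3.141, 1.021, -0.041]
force: [-0.5, 0.6, -0.4]
grip_width: 0.06
```

play_rows(
  deltas=[
    [[0.5,0,-0.85,0,0,0,60],[0.5,0,-0.85,0,0,0,60],[0,0,0,0,0,0,60]],
  ],
)

```text
time_s: 12.25
ee_pos: [0.5654, -0.0191, 0.034]
eef_rot: [-3.14, 1.021, -0.041]
force: [-0.7, -0.8, -1.3]
grip_width: 0.0598
```

play_rows(
  deltas=[
    [[0.5,0,-0.85,0,0,0,60],[0.3,0,-0.45,0,0,0,60],[0,0,0,0,0,0,60]],
  ],
)

```text
time_s: 12.55
ee_pos: [0.5664, -0.0191, 0.0337]
eef_rot: [-3.14, 1.022, -0.041]
force: [-6.9, -0.4, 2.2]
grip_width: 0.0597
```

play_rows(
  deltas=[
    [[0.3,0,-0.45,0,0,0,60],[0.3,0,-0.45,0,0,0,60],[0,0,0,0,0,0,60]],
  ],
)

```text
time_s: 12.85
ee_pos: [0.5669, -0.019, 0.0335]
eef_rot: [-3.14, 1.024, -0.04]
force: [-15.4, 0.6, 8.7]
grip_width: 0.0597
```

```bash
python3 - <<'E'
from h import *
p,R=pose();print(p,tohk(p),ctrl.get_obs()["qpos"],ctrl.get_obs()["force"])
t=cam("top");crop(t,262,148,80,60,8,"pics/t11.png")
E
```

```text
[ 0.5669 -0.019   0.0335] [-0.0067  0.0137] [-0.1172  0.3567  2.0304  0.191   0.2122  1.32  ] [-15.4491   0.6181   8.7131]
```

View pics/t11.png

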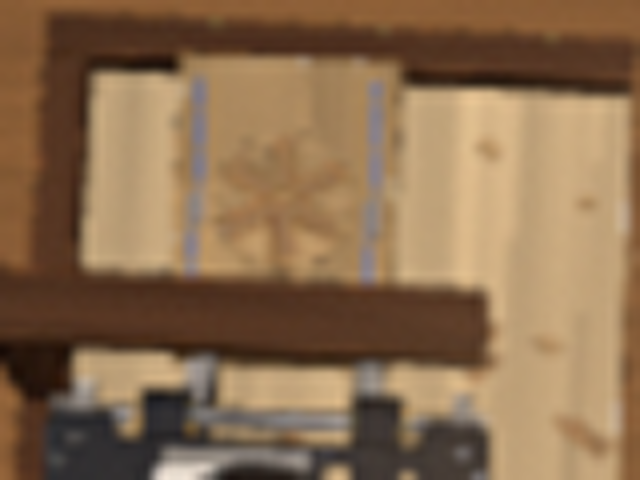

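play_rows(
  deltas=[
    [[-5.2,0,8.5,0,0,0,60],[-5.2,0,8.5,0,0,0,60],[-5.2,0,8.5,0,0,0,60],[-5.2,0,8.5,0,0,0,60],[-5.2,0,8.5,0,0,0,60],[-30,0,-18,0,0,0,60],[-30,0,-18,0,0,0,60],[-30,0,-18,0,0,0,40],[-30,0,-18,0,0,0,20],[-30,0,-18,0,0,0,0]],
  ],
)

```text
time_s: 13.9
ee_pos: [0.5158, -0.017, 0.2104]
eef_rot: [-3.14, 1.021, -0.041]
force: [1.3, -0.0, -0.4]
grip_width: 0.0395
```

play_rows(
  deltas=[
    [[-30,0,-18,0,0,0,0],[-10,0,-6,0,-0.1,0,0],[0,0,0,0,-0.1,0,0],[0,0,0,0,-0.1,0,0],[0,0,0,0,-0.1,0,0],[0,0,0,0,-0.1,0,0],[0,0,0,0,-0.05,0,0],[0,0,0,0,0,0,0]],
  ],
)

```text
time_s: 14.7
ee_pos: [0.5163, -0.017, 0.2548]
eef_rot: [-0.553, 1.568, 2.547]
force: [0.0, -0.2, -0.2]
grip_width: 0.0004
```

```bash
python3 - <<'E'
from h import *
p,R=pose();print(p,tohk(p),ctrl.get_obs()["qpos"],ctrl.get_obs()["force"])
go(hk(.06,-.06,.27),target(np.radians(-92.4)))
t=cam("top");crop(t,256,142,100,100,6,"pics/t12.png")
E
```

```text
[ 0.5163 -0.017   0.2548] [-0.0573  0.0136] [-0.1045  0.1914  1.5407  0.0011  1.4115  1.5077] [ 0.0073 -0.2121 -0.1638]
rotvec [0.0004 0.002  0.0012] rows 0.01661597554743907
trans in new tool axes mm [ -15.2238   73.5732 -117.2966] rows@40 3.482389680500396 | in old axes [ -15.542    73.5966 -117.2401]
```

View pics/t12.png

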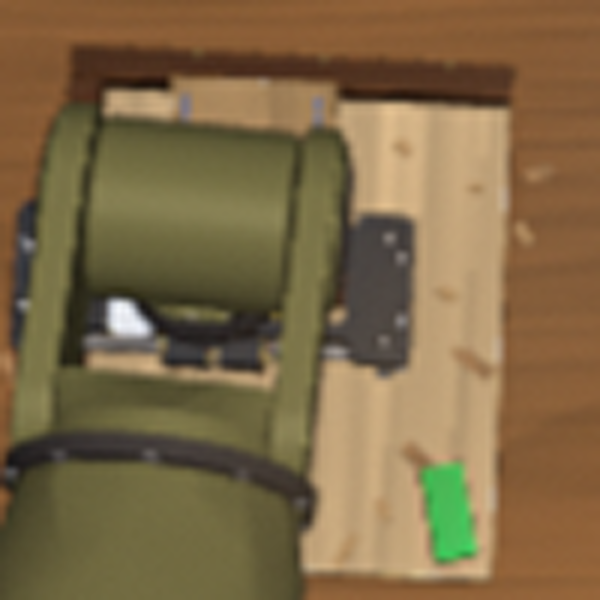

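play_rows(
  deltas=[
    [[-4,20.5,-29.3,0,0.002,0.001,0],[-4,20.5,-29.3,0,0,0,0],[-4,20.5,-29.3,0,0,0,0],[-4,20.5,-29.3,0,0,0,0],[0,0,0,0,0,0,0],[30,0,0,0,0,0,0],[30,0,0,0,0,0,0],[30,0,0,0,0,0,0],[0,0,0,0,0,0,0]],
  ],
)

```text
time_s: 15.65
ee_pos: [0.6278, -0.1033, 0.1781]
eef_rot: [-0.245, 1.567, 2.855]
force: [-0.4, 0.2, 0.0]
grip_width: 0.0008
```

```bash
python3 - <<'E'
from h import *
p,R=pose();print(p,tohk(p),ctrl.get_obs()["qpos"],ctrl.get_obs()["force"])
go(hk(.06,-.068,.036),target(np.radians(-92.4)))
t=cam("top");crop(t,256,142,100,100,6,"pics/t13.png")
s=cam("side");crop(s,180,100,240,200,3,"pics/s13.png")
E
```

```text
[ 0.6278 -0.1033  0.1781] [ 0.0577 -0.0679] [-0.2207  0.5165  1.283   0.0002  1.3455  1.3917] [-0.425   0.2346  0.0315]
rotvec [0.0002 0.0033 0.0008] rows 0.024349345024296542
trans in new tool axes mm [142.1414   0.0949  -2.3222] rows@40 3.5540088805792864 | in old axes [142.1328   0.2128  -2.7913]
```

View pics/s13.png

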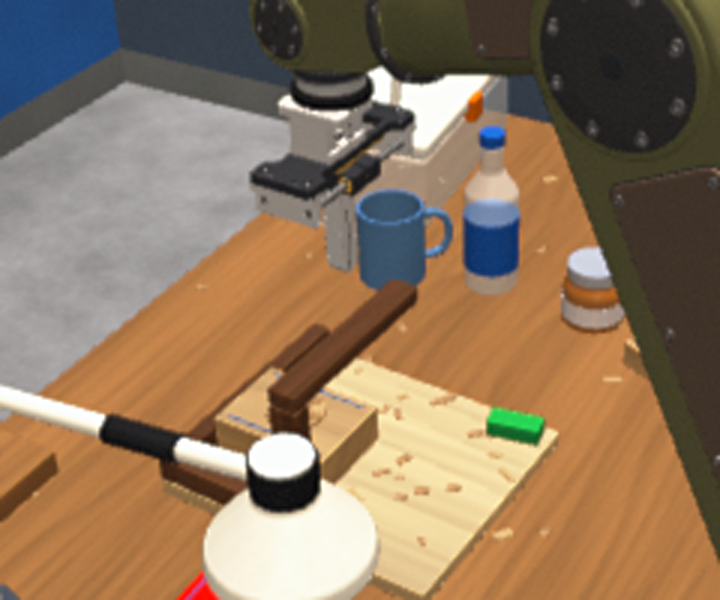

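play_rows(
  deltas=[
    [[30,0,-2,0,0.003,0,0],[30,0,0,0,0,0,0],[30,0,0,0,0,0,0],[30,0,0,0,0,0,0],[20,0,0,0,0,0,0],[0,0,0,0,0,0,0]],
  ],
)

```text
time_s: 16.35
ee_pos: [0.6321, -0.104, 0.0412]
eef_rot: [3.111, 1.567, -0.073]
force: [0.0, 0.4, -0.0]
grip_width: 0.0005
```

play_rows(
  deltas=[
    [[0,-8,0,0,0,0,0],[0,-8,0,0,0,0,0],[0,-8,0,0,0,0,0],[0,-8,0,0,0,0,0],[0,-8,0,0,0,0,0],[0,-8,0,0,0,0,0],[0,0,0,0,0,0,0]],
  ],
)

```text
time_s: 17.05
ee_pos: [0.6345, -0.055, 0.0417]
eef_rot: [3.112, 1.566, -0.07]
force: [-0.1, -0.9, 0.5]
grip_width: 0.0006
```

```bash
python3 - <<'E'
from h import *
p,R=pose();print(p,R,tohk(p),ctrl.get_obs()["force"])
t=cam("top");crop(t,256,142,100,100,6,"pics/t14.png")
s=cam("side");crop(s,180,160,200,150,4,"pics/s14.png")
E
```

```text
[ 0.6345 -0.055   0.0417] [[ 0.0046 -0.0411 -0.9991]
 [-0.0003 -0.9992  0.0411]
 [-1.      0.0001 -0.0046]] [ 0.0624 -0.0194] [-0.0671 -0.8942  0.5323]
```

View pics/s14.png

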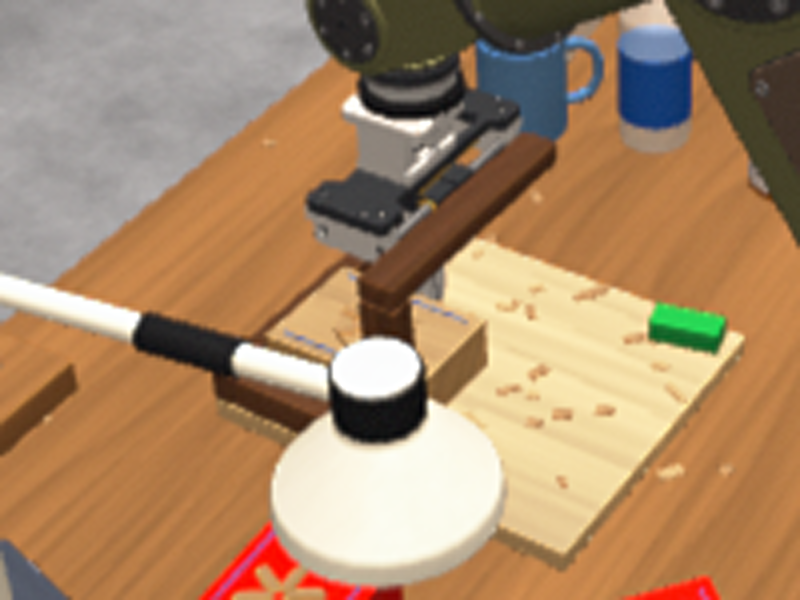

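View pics/t14.png

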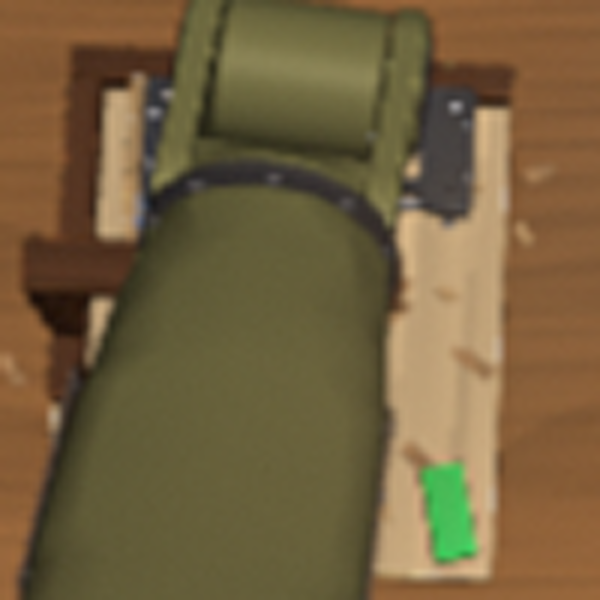

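play_rows(
  deltas=[
    [[3,-4,0,0,0,0,0],[3,-4,0,0,0,0,0],[0,-4,0,0,0,0,0],[0,-3,0,0,0,0,0],[0,-2,0,0,0,0,0],[0,0,0,0,0,0,0]],
  ],
)

```text
time_s: 17.75
ee_pos: [0.6352, -0.0388, 0.0356]
eef_rot: [3.1, 1.566, -0.083]
force: [0.5, -0.2, 0.2]
grip_width: 0.0006
```

play_rows(
  deltas=[
    [[0,-1,0,0,0,0,0],[0,-1,0,0,0,0,0],[0,0,0,0,0,0,0]],
  ],
)

```text
time_s: 18.05
ee_pos: [0.6353, -0.0372, 0.0356]
eef_rot: [3.056, 1.566, -0.128]
force: [0.5, 0.1, -0.9]
grip_width: 0.0007
```

play_rows(
  deltas=[
    [[0,-1,0,0,0,0,0],[0,-1,0,0,0,0,0],[0,0,0,0,0,0,0]],
  ],
)

```text
time_s: 18.35
ee_pos: [0.635, -0.0361, 0.0357]
eef_rot: [2.733, 1.567, -0.451]
force: [-3.7, -6.5, 1.9]
grip_width: 0.0005
```

play_rows(
  deltas=[
    [[0,-0.7,0,0,0,0,0],[0,-0.7,0,0,0,0,0],[0,0,0,0,0,0,0]],
  ],
)

```text
time_s: 18.65
ee_pos: [0.6347, -0.0358, 0.0357]
eef_rot: [2.324, 1.567, -0.86]
force: [-7.8, -12.8, 3.7]
grip_width: 0.0002
```

```bash
python3 - <<'E'
from h import *
p,R=pose();print(p,R,tohk(p),ctrl.get_obs()["force"])
t=cam("top");crop(t,256,142,100,100,6,"pics/t15.png")
s=cam("side");crop(s,200,200,150,110,5,"pics/s15.png")
E
```

```text
[ 0.6347 -0.0358  0.0357] [[ 0.0027 -0.0427 -0.9991]
 [-0.0031 -0.9991  0.0427]
 [-1.      0.003  -0.0028]] [ 0.0617 -0.0002] [ -7.8213 -12.7918   3.7185]
```

View pics/s15.png

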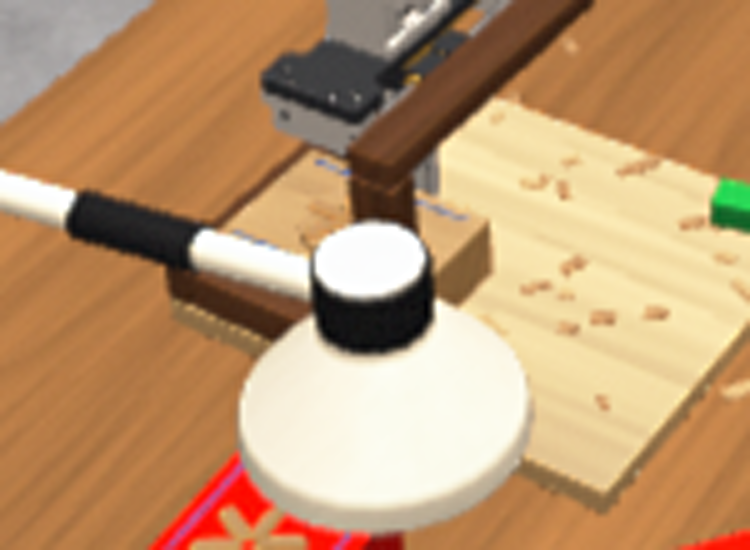

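View pics/t15.png

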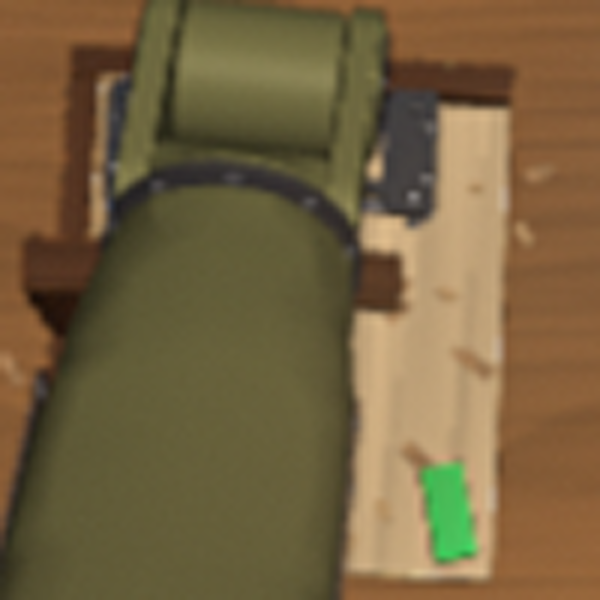

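play_rows(
  deltas=[
    [[0,3,0,0,0,0,0],[0,8,0,0,0,0,0],[0,10,0,0,0,0,0],[0,10,0,0,0,0,0],[-30,0,0,0,0,0,0],[-40,0,0,0,0,0,0],[-40,0,0,0,0,0,0],[-40,0,0,0,0,0,0],[-40,0,0,0,0,0,0],[-40,0,0,0,0,0,0]],
  ],
)

```text
time_s: 19.75
ee_pos: [0.6328, -0.0654, 0.2675]
eef_rot: [3.063, 1.566, -0.121]
force: [-0.4, -0.0, 0.1]
grip_width: 0.0002
```

play_rows(
  deltas=[
    [[-30,20,0,0,0,0,0],[-20,40,5,0,0,0,0],[0,40,5,0,0,0,0],[0,40,5,0,0,0,0],[0,40,5,0,0,0,0],[0,0,0,0,0,0,60]],
  ],
)

```text
time_s: 20.35
ee_pos: [0.6038, -0.2486, 0.315]
eef_rot: [2.956, 1.567, -0.233]
force: [0.3, 0.6, 0.4]
grip_width: 0.0057
```

```bash
python3 - <<'E'
from h import *
p,R=pose();print(p,tohk(p),ctrl.get_obs()["force"])
t=cam("top");crop(t,262,148,80,60,9,"pics/t16.png")
s=cam("side");crop(s,200,200,150,110,5,"pics/s16.png")
E
```

```text
[ 0.6038 -0.2486  0.315 ] [ 0.0398 -0.2141] [0.318  0.6383 0.417 ]
```

View pics/s16.png

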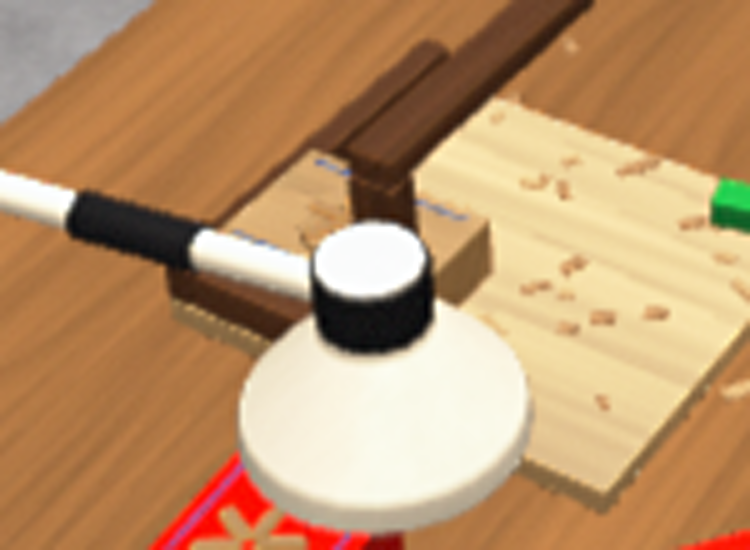

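View pics/t16.png

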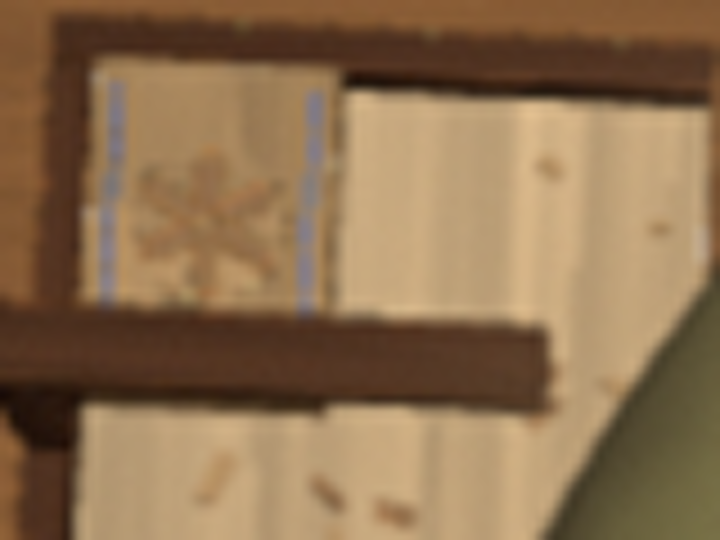

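```bash
python3 - <<'E'
from h import *
t=cam("top")
T=lambda x,y:((x+.5)/9+262-.5,(y+.5)/9+148-.5)
def L(n,a,b,z):
    A=onz(t,T(*a),z)[:2];B=onz(t,T(*b),z)[:2];d=A-B
    print(n,tohk(A),tohk(B),"ang",np.arctan2(d[1],d[0])-HY, np.arctan2(-d[0],d[1])-HY)
L("right edge",(341,72),(326,310),.06);L("blueL",(118,82),(105,305),.06);L("blueR",(316,92),(304,312),.06);L("far",(95,58),(340,69),.06)
# sub-pixel fit of blue lines
im=t["img"].astype(int);b=im[:,:,2]-(im[:,:,0]+im[:,:,1])/2
for x0,x1 in((271,277),(293,299)):
    pts=[]
    for y in range(157,183):
        w=np.clip(b[y,x0:x1+1]+25,0,None)   # blueness weights
        w=w-w.min(); pts.append((np.sum(w*np.arange(x0,x1+1))/w.sum(),y))
    P=np.array([tohk(onz(t,p,.06)) for p in pts]);f=np.polyfit(P[:,0],P[:,1],1);print("blue fit slope",f[0],"y at .065",np.polyval(f,.065),"res",np.std(P[:,1]-np.polyval(f,P[:,0])))
E
```

```text
right edge [0.1276 0.014 ] [0.0335 0.0154] ang -0.014767544375772212 -1.5855638711706688
blueL [0.1202 0.0997] [0.0321 0.0998] ang -0.0003915171986186988 -1.5711878439935152
blueR [0.1193 0.0232] [0.0324 0.0237] ang -0.005532338767192765 -1.5763286655620894
far [0.1294 0.1091] [0.1288 0.0144] ang 1.564711802890588 -0.006084523904308671
blue fit slope -0.0039565598478770204 y at .065 0.1002284302217107 res 0.0006194911999893738
 ** On entry to DLASCL parameter number  4 had an illegal value
 ** On entry to DLASCL parameter number  4 had an illegal value
 ** On entry to DLASCL parameter number  4 had an illegal value
 ** On entry to DLASCL parameter number  4 had an illegal value
 ** On entry to DLASCL parameter number  5 had an illegal value
 ** On entry to DLASCL parameter number  4 had an illegal value<stdin>:14: RuntimeWarning: invalid value encountered in scalar divide
Traceback (most recent call last):
numpy.linalg.LinAlgError: SVD did not converge in Linear Least Squares
```

Flush check: far edge at hook x≈0.129 (target 0.130), right face at y≈0.0145 (target 0.015), relative yaw about -0.005. Next, locating the lamp sleeve.

```bash
python3 - <<'E'
from h import *
t=cam("top");s=cam("side")
crop(t,160,100,120,150,4,"pics/t17.png");crop(s,140,180,200,150,4,"pics/s17.png")
E
```

```text
(no output)
```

View pics/t17.png

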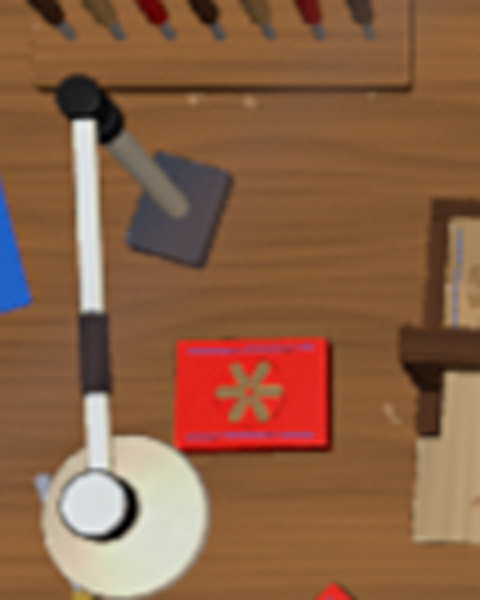

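View pics/s17.png

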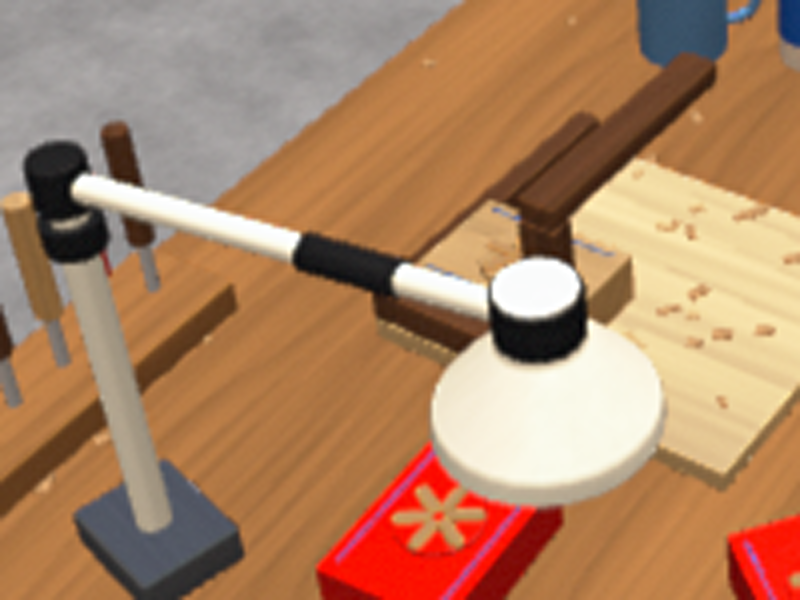

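```bash
python3 - <<'E'
from h import *
t=cam("top");s=cam("side")
T=lambda x,y:((x+.5)/4+160-.5,(y+.5)/4+100-.5)
S=lambda x,y:((x+.5)/4+140-.5,(y+.5)/4+180-.5)
print("sleeve",onz(t,T(95,352),.3),tri(t,T(95,352),s,S(346,262)))
print("cap",onz(t,T(95,503),.322),tri(t,T(95,503),s,S(539,285)))
print("hinge",onz(t,T(79,95),.322),tri(t,T(79,95),s,S(58,158)))
# circumcentre check
A=onz(t,T(95,503),.322)[:2];B=np.array([.596,.0435]);m=(A+B)/2;d=B-A;n=np.array([-d[1],d[0]])/np.linalg.norm(d)
for sg in(1,-1):print(m+sg*n*np.sqrt(.09-d@d/4))
c=onz(t,T(95,352),.3)
R=target(np.arctan2(*( np.array([.7245,.315])-c[:2])[::-1])+np.pi+np.pi/2)
print("arm ang",np.degrees(np.arctan2(*( np.array([.7245,.315])-c[:2])[::-1])))
go([c[0],c[1],.40],R)
print(ctrl.get_obs()["qpos"])
E
```

```text
sleeve [0.5392 0.2989 0.3   ] (array([0.5388, 0.2983, 0.3019]), np.float64(8.861661026842537e-05))
cap [0.4278 0.2868 0.322 ] (array([0.4267, 0.2862, 0.3219]), np.float64(0.0025358491952834597))
hinge [0.7243 0.3132 0.322 ] (array([0.725, 0.314, 0.316]), np.float64(0.0033966523551091955))
[0.7266 0.3136]
[0.2972 0.0167]
arm ang 4.9746077031038745
rotvec [-0.1274 -0.005  -0.0008] rows 0.9110159776350373
trans in new tool axes mm [ -84.1399 -545.2372   19.1912] rows@40 13.800621607796533 | in old axes [ -84.8554 -538.334    87.9063]
[-0.4378  0.493   1.0053  0.0015  1.6384  1.1737]
```

play_rows(
  deltas=[
    [[-42,0,0,-0.064,-0.002,0,60],[-42,0,0,-0.064,-0.002,0,60],[0,-39,1.4,0,0,0,60],[0,-39,1.4,0,0,0,60],[0,-39,1.4,0,0,0,60],[0,-39,1.4,0,0,0,60],[0,-39,1.4,0,0,0,60],[0,-39,1.4,0,0,0,60],[0,-39,1.4,0,0,0,60],[0,-39,1.4,0,0,0,60]],
  ],
)

```text
time_s: 21.7
ee_pos: [0.5664, 0.0685, 0.3997]
eef_rot: [2.524, 1.569, -0.531]
force: [1.1, -0.2, 0.5]
grip_width: 0.0603
```

play_rows(
  deltas=[
    [[0,-39,1.4,0,0,0,60],[0,-39,1.4,0,0,0,60],[0,-39,1.4,0,0,0,60],[0,-39,1.4,0,0,0,60],[0,-39,1.4,0,0,0,60],[0,-39,1.4,0,0,0,60],[0,0,0,0,0,0,60],[0,0,0,0,0,0,60]],
  ],
)

```text
time_s: 22.5
ee_pos: [0.5381, 0.2996, 0.399]
eef_rot: [1.995, 1.57, -1.059]
force: [-0.2, -0.9, -0.1]
grip_width: 0.0598
```

```bash
python3 - <<'E'
from h import *
print(pose()[0],ctrl.get_obs()["grip_width"])
go([.539,.2985,.285],target(np.radians(-85)))
E
```

```text
[0.5381 0.2996 0.399 ] 0.059822091494798536
rotvec [ 0.0009 -0.0005 -0.001 ] rows 0.010149711842013178
trans in new tool axes mm [113.9957   1.1507  -0.8007] rows@40 2.850108355093696 | in old axes [113.9972   1.0335  -0.7465]
```

play_rows(
  deltas=[
    [[28,0.5,0,0,0,0,60],[28,0.5,0,0,0,0,60],[28,0,0,0,0,0,60],[30,0,0,0,0,0,60],[0,0,0,0,0,0,45],[0,0,0,0,0,0,45],[0,13.3,-0.5,-0.07,0,0,45],[0,13.3,-0.5,-0.07,0,0,45],[0,13.3,-0.5,-0.07,0,0,45],[0,13.3,-0.5,-0.07,0,0,45]],
  ],
)

```text
time_s: 23.5
ee_pos: [0.5513, 0.2455, 0.2877]
eef_rot: [2.983, 1.567, 0.21]
force: [-0.2, 3.0, -1.0]
grip_width: 0.0449
```

```bash
python3 - <<'E'
from h import *
p,R=pose();print(p,ctrl.get_obs()["force"],np.degrees(np.arctan2(R[1,1],R[0,1]))-90,np.hypot(p[0]-.726,p[1]-.3136))
s=cam("side");crop(s,120,60,300,240,2.5,"pics/s18.png")
E
```

```text
[0.5513 0.2455 0.2877] [-0.1631  3.0385 -1.0227] -158.86914820873102 0.18752368720979454
```

View pics/s18.png

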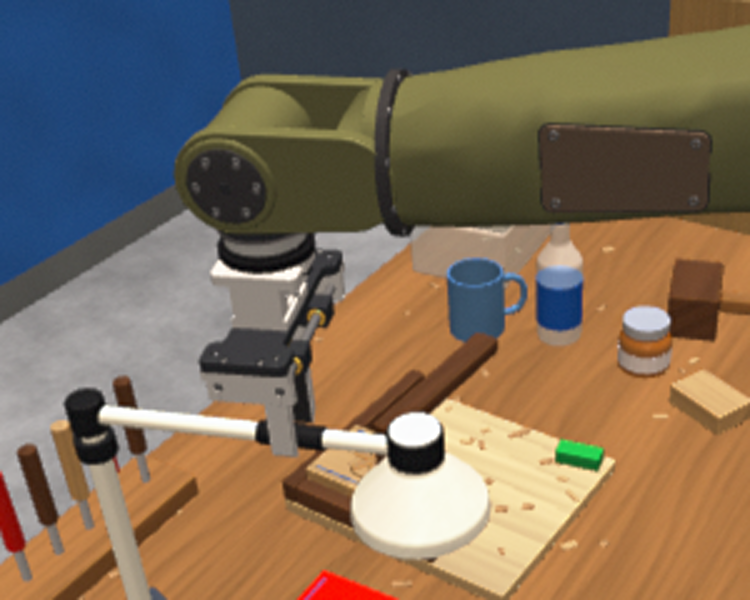

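Swinging works (about 3 N). Continuing.

play_rows(
  deltas=[
    [[0,13.3,-0.5,-0.07,0,0,45],[0,13.3,-0.5,-0.07,0,0,45],[0,13.3,-0.5,-0.07,0,0,45],[0,13.3,-0.5,-0.07,0,0,45],[0,13.3,-0.5,-0.07,0,0,45],[0,13.3,-0.5,-0.07,0,0,45],[0,13.3,-0.5,-0.07,0,0,45],[0,13.3,-0.5,-0.07,0,0,45],[0,13.3,-0.5,-0.07,0,0,45]],
  ],
)

```text
time_s: 24.45
ee_pos: [0.6258, 0.1545, 0.2875]
eef_rot: [2.169, 1.568, 0.024]
force: [-0.3, 1.9, 0.5]
grip_width: 0.0449
```

play_rows(
  deltas=[
    [[0,13.3,-0.5,-0.07,0,0,45],[0,13.3,-0.5,-0.07,0,0,45],[0,13.3,-0.5,-0.07,0,0,45],[0,0,0,0,0,0,45],[0,0,0,0,0,0,45]],
  ],
)

```text
time_s: 24.95
ee_pos: [0.6608, 0.1367, 0.2864]
eef_rot: [1.656, 1.569, -0.282]
force: [-0.9, 0.2, -0.4]
grip_width: 0.0448
```

```bash
python3 - <<'E'
from h import *
p,R=pose();d=p[:2]-[.726,.3136];print(p,ctrl.get_obs()["force"],np.degrees(np.arctan2(R[1,1],R[0,1]))-90,np.hypot(*d),np.degrees(np.arctan2(d[1],d[0])),ctrl.get_obs()["qpos"])
t=cam("top");crop(t,160,80,200,150,4,"pics/t19.png")
s=cam("side");crop(s,120,60,300,240,2.5,"pics/s19.png")
E
```

```text
[0.6608 0.1367 0.2864] [-0.8851  0.2084 -0.4359] -111.08481499820027 0.18856007914202663 -110.23417267798128 [ 0.1501  0.5578  0.9754 -0.0009  1.6064  0.518 ]
```

View pics/t19.png

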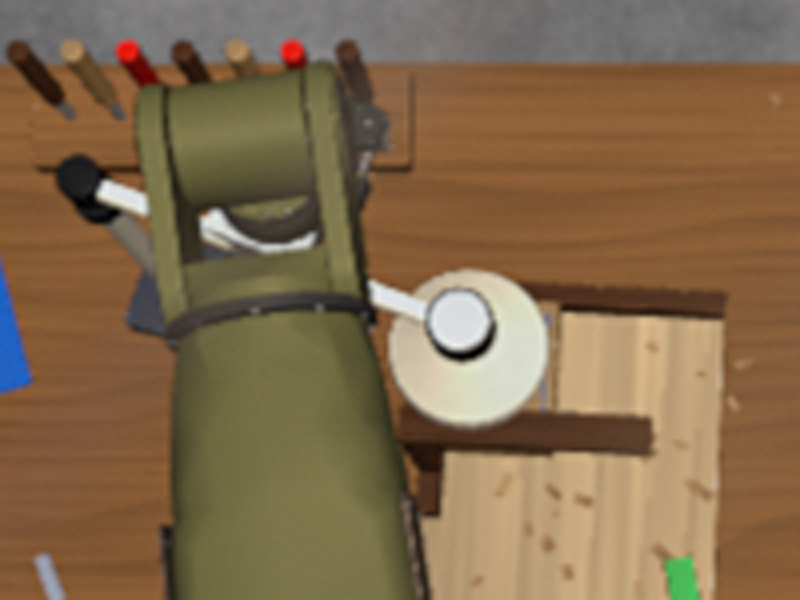

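View pics/s19.png

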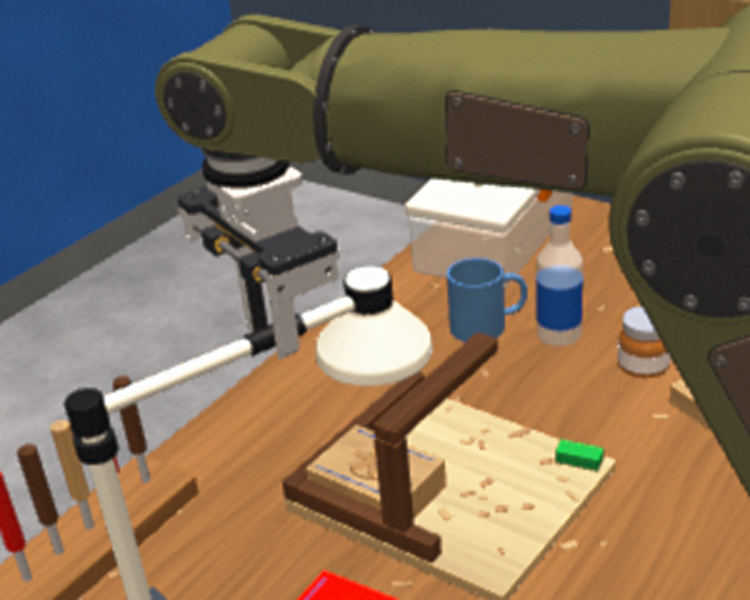

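```bash
python3 - <<'E'
from h import *
t=cam("top")
T=lambda x,y:((x+.5)/4+160-.5,(y+.5)/4+80-.5)
c=onz(t,T(459,320),.322);H=np.array([.726,.3136]);h=hk(.065,.0625,0)
f=lambda p:np.arctan2(*(p[:2]-H)[::-1])
print(c,h,np.linalg.norm(c[:2]-h[:2]),f(c)-f(h))
E
```

```text
[0.6157 0.0371 0.322 ] [0.6406 0.0267 0.    ] 0.026977718194216734 -0.09023817227795905
```

play_rows(
  deltas=[
    [[0,8.5,-0.3,-0.045,0,0,45],[0,8.5,-0.3,-0.045,0,0,45],[0,0,0,0,0,0,45],[0,-3,0,0,0,0,45],[0,-3,0,0,0,0,45],[0,0,0,0,0,0,60],[0,0,0,0,0,0,60],[-15,0,0,0,0,0,60],[-30,0,0,0,0,0,60],[-40,0,0,0,0,0,60]],
  ],
)

```text
time_s: 26.1
ee_pos: [0.6707, 0.1331, 0.3701]
eef_rot: [-0.812, 1.568, -2.658]
force: [0.8, 0.3, 0.5]
grip_width: 0.0598
```

play_rows(
  deltas=[
    [[-30,0,0,0,0,0,60],[0,-20,0,0,0,0,60],[0,-40,0,0,0,0,60],[0,-40,0,0,0,0,60],[0,-40,0,0,0,0,60],[0,-40,0,0,0,0,60],[0,-30,0,0,0,0,60],[0,0,0,0,0,0,60]],
  ],
)

```text
time_s: 26.9
ee_pos: [0.4665, 0.191, 0.4019]
eef_rot: [1.952, 1.567, 0.108]
force: [0.9, -0.1, -0.1]
grip_width: 0.0598
```

```bash
python3 - <<'E'
from h import *
p,R=pose();print(p,ctrl.get_obs()["force"])
t=cam("top");crop(t,160,80,200,150,4,"pics/t20.png")
s=cam("side");crop(s,120,60,300,240,2.5,"pics/s20.png")
E
```

```text
[0.4665 0.191  0.4019] [ 0.8894 -0.0995 -0.0536]
```

View pics/t20.png

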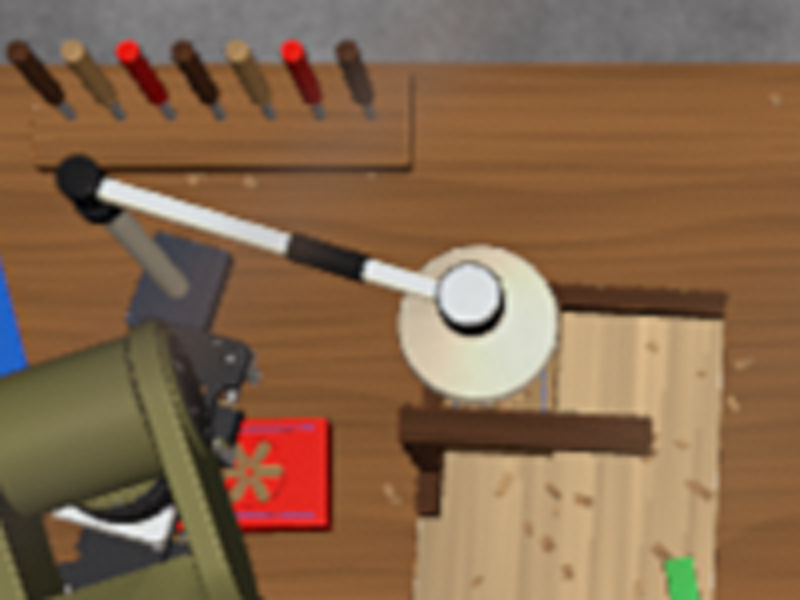

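View pics/s20.png

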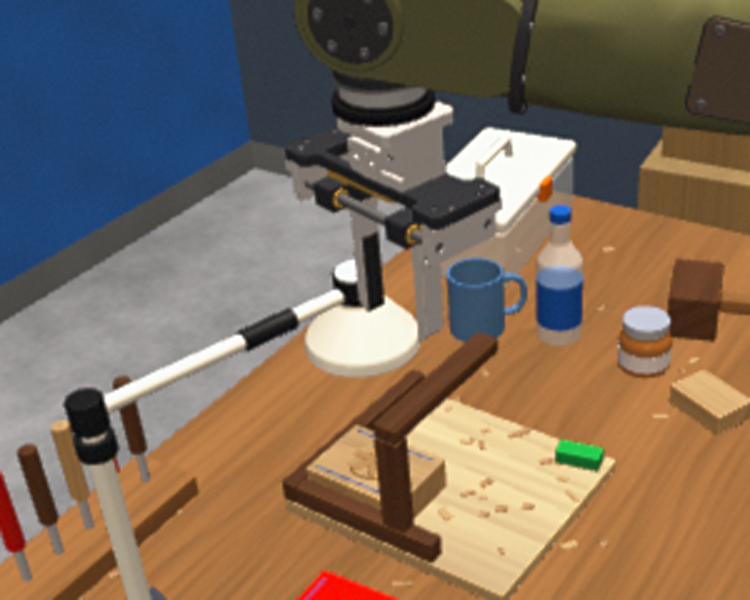

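```bash
python3 - <<'E'
from h import *
t=cam("top");s=cam("side")
T=lambda x,y:((x+.5)/4+160-.5,(y+.5)/4+80-.5)
S=lambda x,y:((x+.5)/2.5+120-.5,(y+.5)/2.5+60-.5)
c=onz(t,T(469,295),.322);h=hk(.065,.0625,0);print("shade",c,"dist to home",np.linalg.norm(c[:2]-h[:2]))
print("tri sleeve",tri(t,T(326,256),s,S(270,329)))
crop(s,220,210,90,70,8,"pics/s21.png")
SS=lambda x,y:((x+.5)/8+220-.5,(y+.5)/8+210-.5)
E
```

```text
shade [0.6341 0.0302 0.322 ] dist to home 0.007342122560906816
tri sleeve (array([0.6668, 0.1352, 0.302 ]), np.float64(0.005635038632708022))
```

View pics/s21.png

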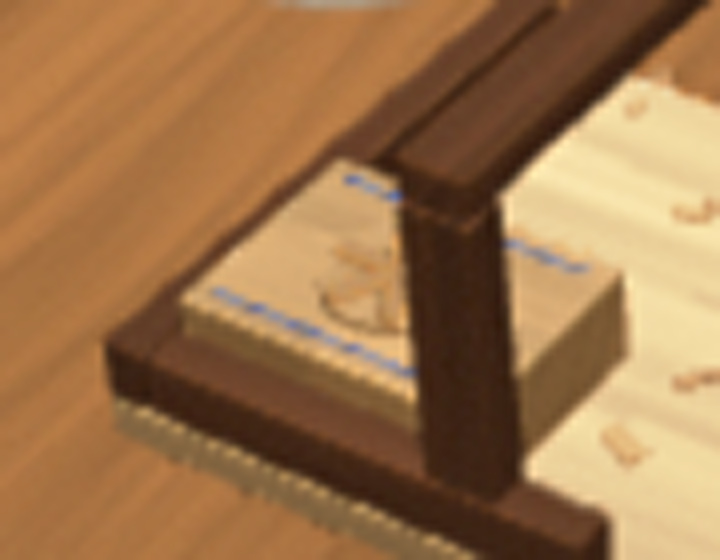

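```bash
python3 - <<'E'
from h import *
s=cam("side")
S=lambda x,y:((x+.5)/8+220-.5,(y+.5)/8+210-.5)
for n,x,y,z in(("FL",183,302,.06),("NR",626,272,.06),("mid left edge",415,392,.06),("FR",338,155,.06),("NR low",626,352,.018),("fence outer corner",107,340,.046),("fence near outer",560,560,.046)):print(n,tohk(onz(s,S(x,y),z)))
for n,p in(("FL ideal",hk(.13,.11,.06)),("NR ideal",hk(0,.015,.06)),("FR ideal",hk(.13,.015,.06))):
    q=proj(s,p);print(n,(q-[220,210]+.5)*8-.5)
E
```

```text
FL [0.1251 0.1082]
NR [-0.0033  0.015 ]
mid left edge [0.0243 0.1055]
FR [0.1288 0.0121]
NR low [0.001  0.0122]
fence outer corner [0.1474 0.1262]
fence near outer [-0.0572  0.1369]
FL ideal [168.9593 300.4362]
NR ideal [618.402  269.0677]
FR ideal [330.7708 158.2379]
```

```bash
python3 - <<'E'
from station import hand_in,ctrl
import numpy as np
o=ctrl.get_obs();print(o["time_s"],np.abs(o["joint_vel"]).max(),o["force"]);print(hand_in())
E
```

```text
27.15 0.004321376524776431 [ 0.4587104   0.16076588 -0.07944449]
the job is handed in; nothing more can be done
None
```

I handed the job in at 27 s of the 72 s allowed. The blank looks flush in the corner and the lamp shade hangs over it. The system gave no verdict.

**What I did:**
1. I straddled the lamp sleeve with the open fingers and swung the arm left by about 1.04 rad, clear of the bench hook.
2. With the tool tilted under the hand rest, I pushed the blank against the back fence until it met about 15 N.
3. I pushed it along the back fence with closed vertical fingers until it met about 13 N at the left fence.
4. I swung the lamp back over the blank and lifted the gripper clear.

**Last checks:**
- **Shade:** its centre measured about 7 mm from the blank's home position; the limit is 40 mm.
- **Blank position:** measured from the top camera after the pushes, it was about 1 mm or less from each fence.
- **Blank angle:** about 0.005 rad out of square; the limit is 0.025 rad.
- **Robot:** at rest and touching nothing.
- **Other things on the bench:** nothing I saw in the pictures suggested contact with any of them, but I did not measure their positions at the end.

**Disagreement:** the final side view read 2 to 5 mm off in places. The fence corner itself was off by 3 to 4 mm there, so I put most of this down to camera error. One blurred edge in that view suggested up to 0.025 rad of turn. I trusted the top view and the contact forces instead.

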